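# Close up the glass bay beside the dish rack

## Task

Stand the glasses, mouth down as they are, in the wooden glass bay, and close the bay with its dovetailed end gate, which hangs at the back of the crowded hook: shift the strainers in front of it to the spare hook and leave them hanging there. Slide the gate down the tapered ways and press it until it is wedged tight, fully home with its foot at the bay's floor, and only then swing the small hold-down lever fully down over it. Leave everything else on the board where it is.

Things in the scene. Friction and masses are not known exactly. Their poses are not given: they have to be found in the camera images.
- bay: fixed wooden glass bay, open on top and at its robot-facing end, where two dovetail way posts stand. Origin on the table midway between the ways; x points into the bay (roughly away from the robot), y to the lever's side, z up. Footprint x -25 to 155, y -115 to 115 mm. Floor 6 mm above the table; walls 45 mm high at the two sides and the far end
- bay_floor (a point): point on the bay's floor, 80 mm in from the ways, bay axes. Glasses stand here: free floor is 65 mm to either end in x and 79 mm to either side in y; spots 39 mm to the left and right of this point take one glass each
- ways_top (a point): midway between the tops of the two ways, 84 mm above the table, bay axes. The slot between them tapers: each side 0.13 mm per mm of height, wider at the top. Their undercut faces overhang on the -x side; lips 6.6 mm on the +x side of this middle plane back the gate; the -y way is sprung and gives 3 mm. A gate foot entering here has 8 mm play to each side in y; keep it 2 to 4 mm to -x at first
- gate: the bay's dovetailed end gate, wood, 220 g: panel 75 mm high, 12 mm thick (x), 136 mm wide (y) at the foot, 155 at the top, bevelled edges, wider on the +x face, which goes towards the bay. Origin at mid foot, z up. Hangs on hook_a nearest the post, its x along the hook's x. Weight alone leaves it about 8 mm above home; 15 to 20 N presses it down onto the floor, where it stays wedged
- gate_hang (a point): point on the gate, 103 mm above its origin, same axes: middle of the top edge of its hanger's window (24 mm wide in y, 28 mm high, below this point), which rests on the hook's arm. Above the point is a solid grip tab 36 mm wide (y), 10 mm thick (x), 25 mm high; each stile of the window is 6 mm wide
- lever (a joint): hold-down lever on the head of the +y way post, rad: 0 straight up, positive swung towards the gate (to the bay's -y), negative leaning outward (as it starts), 1.57 fully down, level over the gate's shoulder. Stiff: about 2 N at the knob; stays where left. Fully down its nose is 4 mm above a gate that is home; a gate not home blocks it
- lever_pivot (a point): the lever's hinge point, 104 mm above the table, at x = 0, y = +102 mm of the bay, bay axes; the hinge axis is the bay's x
- lever_knob (a point): centre of the lever's 16 mm ball knob, 55 mm from the pivot; the arm between is a round bar 8 mm thick, with a nose 10 mm wide, standing out 19 mm on the side facing the gate, 40 mm from the pivot
- hook_a: the crowded steel hook stand, fixed. Origin on the table under its 24 mm square post (no taller than the arm); x points from the arm's tip to the post, roughly away from the robot; z up. The arm is a flat level bar 12 mm wide, 6 mm thick, its top face 200 mm up, from x = -12 to -165 mm. Foot 120 x 110 x 12 mm. The gate hangs at x = -34 mm, the strainers at about -68, -100 and -132
- hook_a_tip (a point): end of the arm of hook_a, level with its top face: the last 6 mm turn up 10 mm above that face, so a hanger must be lifted more than 10 mm (at most 20) and drawn along the stand's -x past this point
- hook_b: the spare steel hook stand, fixed. Origin on the table under its 24 mm square post (no taller than the arm); x points from the arm's tip to the post, roughly away from the robot; z up. The arm is a flat level bar 12 mm wide, 6 mm thick, its top face 200 mm up, from x = -12 to -165 mm. Foot 120 x 110 x 12 mm. Starts empty; takes three hangers 32 mm or more apart
- hook_b_tip (a point): end of the arm of hook_b, level with its top face: the last 6 mm turn up 10 mm above that face, so a hanger must be lifted more than 10 mm (at most 20) and drawn along the stand's -x past this point
- strainer0: flat wire strainer, steel, 80 g: a 66 mm round mesh disc, 8 mm thick, under a hanger exactly like the gate's (window top 103 mm above the origin, see point gate_hang). Origin straight below the hanger, 3 mm above the disc's foot; z up, y across its width, x along the arm it hangs on. Two or three are present (an absent one reads None), all on hook_a in front of the gate
- strainer1: flat wire strainer, steel, 80 g: a 66 mm round mesh disc, 8 mm thick, under a hanger exactly like the gate's (window top 103 mm above the origin, see point gate_hang). Origin straight below the hanger, 3 mm above the disc's foot; z up, y across its width, x along the arm it hangs on. Two or three are present (an absent one reads None), all on hook_a in front of the gate
- strainer2: flat wire strainer, steel, 80 g: a 66 mm round mesh disc, 8 mm thick, under a hanger exactly like the gate's (window top 103 mm above the origin, see point gate_hang). Origin straight below the hanger, 3 mm above the disc's foot; z up, y across its width, x along the arm it hangs on. Two or three are present (an absent one reads None), all on hook_a in front of the gate
- tumbler0: plain glass tumbler standing mouth down, 62 mm across (straight sides), 85 mm high, 160 g; origin at the middle of its underside, z up. One or two are present (an absent one reads None); they start on the table between the robot and the bay
- tumbler1: plain glass tumbler standing mouth down, 62 mm across (straight sides), 85 mm high, 160 g; origin at the middle of its underside, z up. One or two are present (an absent one reads None); they start on the table between the robot and the bay
- spatula: wooden spatula, a bystander: leave it where it is
- fork: steel fork, a bystander: leave it where it is
- mug: white enamel mug, 72 mm across, 75 mm high, a bystander: leave it where it is
- bowl: white bowl, a bystander: leave it where it is
- soap: soap bottle, a bystander: leave it where it is
- brush: dish brush, a bystander: leave it where it is

How it is judged (in metres and radians):
On the way, in this order (a step that is already met when the one before it is completed fails the run):
1. every strainer hangs on the spare hook (x of strainer0 in the frame of hook_b between -0.165 and -0.005 m and y of strainer0 in the frame of hook_b between -0.02 and 0.02 m and z of strainer0 in the frame of hook_b between 0.089 and 0.109 m and angle between each of strainer0, strainer1, strainer2's own z axis and vertical below 0.2 rad and linear speed of each of strainer0, strainer1, strainer2 below 0.03 m/s and x of strainer1 in the frame of hook_b between -0.165 and -0.005 m and y of strainer1 in the frame of hook_b between -0.02 and 0.02 m and z of strainer1 in the frame of hook_b between 0.089 and 0.109 m and x of strainer2 in the frame of hook_b between -0.165 and -0.005 m and y of strainer2 in the frame of hook_b between -0.02 and 0.02 m and z of strainer2 in the frame of hook_b between 0.089 and 0.109 m), for 0.2 s.
2. the gate is wedged home in its ways with the lever still up (x of gate in the frame of bay between -0.006 and 0.006 m and y of gate in the frame of bay between -0.006 and 0.006 m and z of gate in the frame of bay between 0 and 0.0095 m and angle between the z axis of gate and the z axis of bay, either way round below 0.05 rad and angle between the y axis of gate and the y axis of bay, either way round below 0.06 rad and linear speed of gate below 0.03 m/s and value of joint lever below 0.8 rad), for 0.2 s.
3. the lever is fully down (value of joint lever above 1.45 rad), for 0.2 s.
At the end, for the whole second after the job is handed in: every strainer hangs at rest on the spare hook's arm; every glass stands still, mouth down (within 0.12 rad), on the bay's floor; the gate is in its ways, within 6 mm of their middle, its foot at most 3.5 mm above the bay's floor; the lever is past 1.45 rad (all of step 1 and x of tumbler0 in the frame of bay between 0.03 and 0.125 m and y of tumbler0 in the frame of bay between -0.06 and 0.06 m and z of tumbler0 in the frame of bay between 0 and 0.012 m and angle between each of tumbler0, tumbler1's own z axis and vertical below 0.12 rad and linear speed of each of tumbler0, tumbler1, gate below 0.03 m/s and x of tumbler1 in the frame of bay between 0.03 and 0.125 m and y of tumbler1 in the frame of bay between -0.06 and 0.06 m and z of tumbler1 in the frame of bay between 0 and 0.012 m and x of gate in the frame of bay between -0.006 and 0.006 m and y of gate in the frame of bay between -0.006 and 0.006 m and z of gate in the frame of bay between 0 and 0.0095 m and angle between the z axis of gate and the z axis of bay, either way round below 0.05 rad and angle between the y axis of gate and the y axis of bay, either way round below 0.06 rad and value of joint lever above 1.45 rad); the robot touches nothing.
It fails at once if a bystander (spatula, fork, mug, bowl, soap bottle or brush) is shifted more than 4 cm (distance of any of spatula, fork, mug, bowl, soap, brush from where it was at the start of the episode above 0.04 m).
Of strainer0, strainer1, strainer2 only 2 to 3 are there at a start; the rules pass over those that are not, and their reading is None.
Of tumbler0, tumbler1 only 1 to 2 are there at a start; the rules pass over those that are not, and their reading is None.
At some moment in a run one of tumbler0, tumbler1 may be knocked a few centimetres aside while the robot is not near it.
It also fails if it takes over 210 s, if anything falls off the work surface, if the arm or the gripper's body presses on something with over 40 N, if the wrist force passes 120 N, or if a joint passes its speed limit or range.

## Robot

A 7-joint arm with a two-finger parallel gripper is mounted at the origin on the work surface. World frame = base frame: x ahead of the robot, y to its left, z up, the work surface at z = 0. Lengths are in mm, angles in rad, forces in N, time in s.
With the tool pointing down it reaches from about 400 to 875 mm from the base axis. Payload 4.4 kg.
Tool frame: the origin (TCP) lies midway between the tips of the shut fingers; the grasp point (between the pads) lies 19 mm behind it; z points along the fingers, y is the line along which they close (so a half turn about z gives the same grasp; the last joint's range is limited). The gripper opens to 85 mm and grips with 20 to 120 N. Pads are 22 mm wide; open, the fingers measure 114 mm over their backs; the gripper's body (76 mm by 85 mm) begins 54 mm behind the grasp point. The pads swing forward as they close: fully open they stand 13 mm farther back than shut.
Start: joints at [1.154, 0.628, 0.038, 1.517, -0.027, 0.996, -0.02], TCP at [223.4, -610.418, 231.313] pointing down, gripper open.
Joint ranges: [-3.06, 3.06], [-0.37, 2.12], [-1.25, 1.32], [0.18, 2.47], [-1.1, 4.24], [0.23, 1.98], [-2.94, 2.94]. Speed limits (rad/s): [2.57, 2.57, 3.14, 3.14, 3.14, 3.14, 3.14].

## Interface

Orientations are given as [roll, pitch, yaw] about the fixed x, y, z axes, in that order (R = Rz(yaw) Ry(pitch) Rx(roll)).
In Python, from cell import monitor, cams, ctrl gives the robot as it stands.
- The arm moves only by the tool drive_tool, never from a script. Its argument "motion" is a list of rows, each an object with "fingers": the opening, from 0 (shut) to 1 (fully open); "linear": the shift along the tool's x, y, z in m, a list of three; "twist": the turn about the tool's z in rad. In form: [{"fingers": fingers, "linear": [x, y, z], "twist": twist}, ...]. A call has 1 to 5 rows; each row shifts and turns the commanded pose from where the row before left it, along the tool's axes as they then stand; what a row does not reach is not made up. A row lasts 1/12 s, in which the tool goes at most 41.7 mm and 7.16 degrees, less where a joint would pass 70% of its speed; a pose out of reach is approached as far as the arm can. A call with a gripper value outside its range is refused whole. The fingers move at their own pace and stop on an object; the grip force is fixed at half the most. Time passes only in rows, so rows that do not move let the fingers close. It gives the time, the measured TCP pose, the force, the opening and the grip force at its end, in the units of the state.
- monitor.read_state(): the state, without advancing time (a new reading comes with each control period).
- cams.get_image(name): name is "scene" or "top" or "wrist"; returns a dict with "color" (384x512x3 uint8, blue, green, red), "K" (3x3 intrinsics, pixels), "R" (3x3) and "t" (3): a world point X has camera coordinates R X + t. Camera axes: x right, y down, z forward; pixel columns grow to the right and rows downward; lengths in mm; the calibration is good to about 2 mm. A picture is of the moment at which its call begins. There is no depth.
- ctrl.finish_job(): hands the job in; it is judged then, once.
The state is a dict: "clock": time; "qpos": joint angles; "qd": joint speeds; "tau": joint torques, N m; "eef_pos": TCP position; "tool_rot": TCP orientation; "force": force on the tool from outside, world axes, zero at the start; "torque": the same for the moment, N m; "width": finger opening in mm; "gripper_force": force on a finger pad.
Only numpy, scipy, OpenCV 4.12 (cv2) and the standard library are available. Lean on these libraries where they do the work, as an engineer would, in place of code of your own. Each camera call takes 0.05 s, during which the arm holds its last target. There are 200 camera calls.

## Working session

There is one attempt and no reset: what is moved stays moved. The work goes in short steps, Python scripts to look and compute and a tool call to move; the robot and the scene stay as the last step left them, time stands still between calls to the robot, and variables do not carry over. Pictures are saved under pics/ and viewed, at most 14 in all, crops included, and the job is handed in when it is done.

Besides the shell and the picture viewer there is one more tool, called after "Emit:" as name(argument=value, ...) on one line, values as JSON. drive_tool: Moves the arm, as the interface text tells. Its arguments: {"type":"object","properties":{"motion":{"type":"array"}},"required":["motion"]}

```bash
ls; mkdir -p pics
python3 - <<'E'
from cell import monitor,cams
import cv2,numpy as np
s=monitor.read_state();print({k:np.round(v,3).tolist() for k,v in s.items()})
for n in("scene","top"):
    im=cams.get_image(n);cv2.imwrite(f"pics/{n}0.png",im["color"]);print(n,im["K"].tolist(),np.round(im["R"],5).tolist(),np.round(im["t"],1).tolist())
    cv2.imwrite(f"pics/{n}0b.png",cv2.resize(im["color"],(800,600),interpolation=cv2.INTER_CUBIC))
E
```

```text
pics
{'clock': 0.0, 'qpos': [1.154, 0.629, 0.038, 1.518, -0.027, 0.996, -0.02], 'qd': [0.0, -0.0, 0.002, 0.001, -0.001, -0.001, 0.0], 'tau': [-0.001, -56.341, 1.226, -19.345, 0.011, 0.01, 0.0], 'eef_pos': [223.182, -609.799, 230.378], 'tool_rot': [-3.14, 0.0, 0.351], 'force': [-0.321, -0.238, -0.276], 'torque': [-0.031, -0.011, 0.015], 'gripper_force': 0.0, 'width': 85.179}
scene [[393.90271933630777, 0.0, 252.15051002194278], [0.0, 393.90271933630777, 191.21876202258366], [0.0, 0.0, 1.0]] [[-0.81474, 0.57971, -0.01159], [0.42842, 0.5884, -0.68574], [-0.39071, -0.56367, -0.72775]] [469.9, -152.7, 1519.8]
top [[375.2863047060774, 0.0, 262.4951316169724], [0.0, 375.2863047060774, 187.2437017444021], [0.0, 0.0, 1.0]] [[0.00616, -0.99995, -0.00793], [-0.99544, -0.00537, -0.0952], [0.09515, 0.00848, -0.99543]] [0.8, 597.9, 1158.9]
```

View pics/scene0b.png

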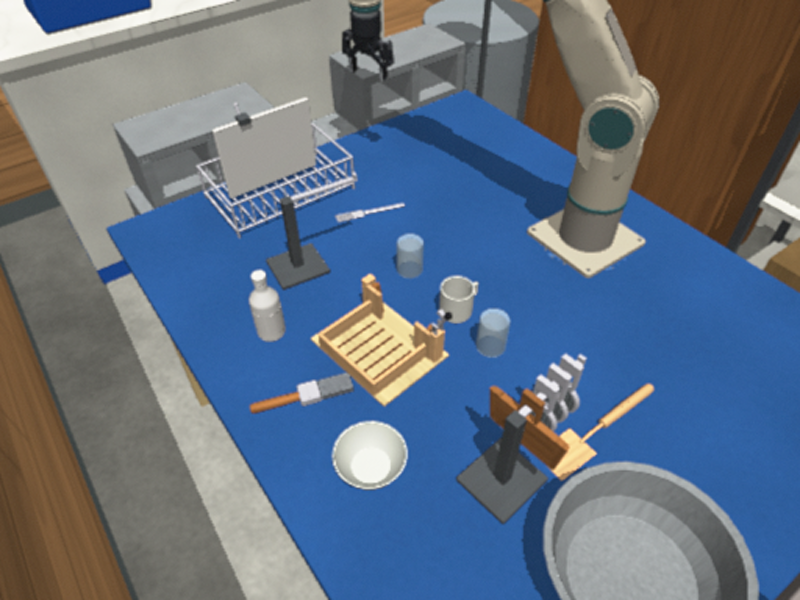

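View pics/top0b.png

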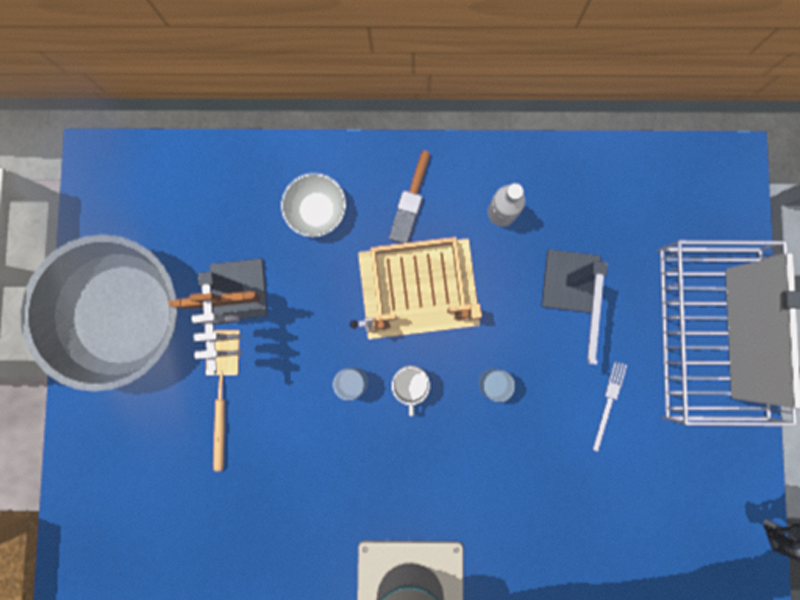

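Run:
```python
import cv2,numpy as np
def mos(src,boxes,out):
    im=cv2.imread(src);T=[]
    for x,y in boxes:
        c=cv2.resize(im[y:y+75,x:x+100],(400,300),interpolation=cv2.INTER_CUBIC)
        for k in range(0,100,10):
            cv2.line(c,(4*k,0),(4*k,4 if k%20 else 8),(0,255,255),1)
            if k%20==0: cv2.putText(c,str(x+k),(4*k,18),0,.35,(0,255,255),1)
        for k in range(0,75,10):
            cv2.line(c,(0,4*k),(6,4*k),(0,255,255),1); cv2.putText(c,str(y+k),(8,4*k+4),0,.3,(0,255,255),1)
        T.append(c)
    cv2.imwrite(out,np.vstack([np.hstack(T[:2]),np.hstack(T[2:])]))
mos("pics/top0.png",[(100,163),(222,148),(335,155),(202,210)],"pics/m1.png")
mos("pics/scene0.png",[(285,220),(195,175),(160,115),(245,145)],"pics/m2.png")
```

```text
(no output)
```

View pics/m1.png

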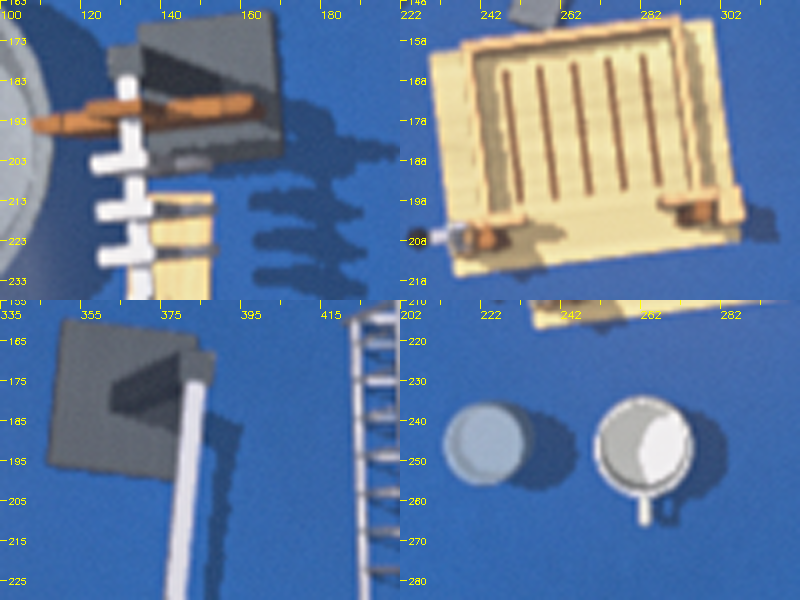

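View pics/m2.png

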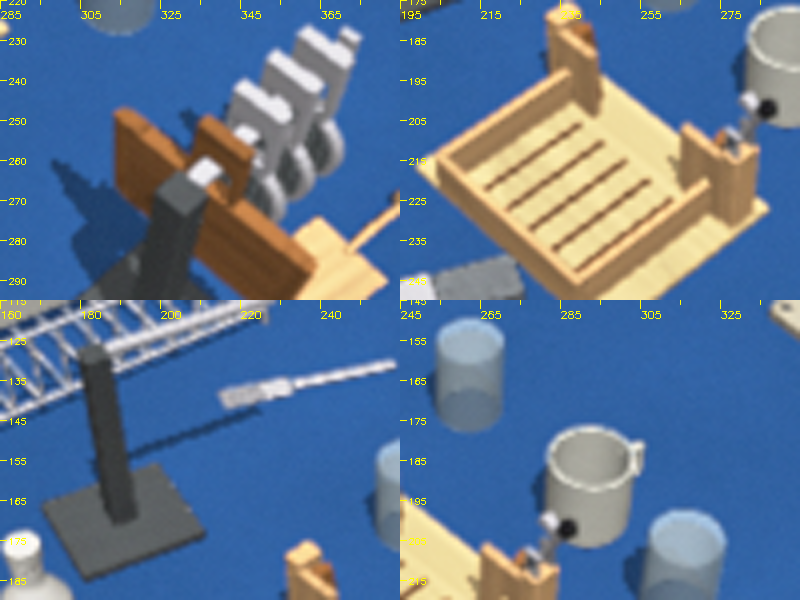

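```bash
cat > h.py <<'E'
import numpy as np,cv2
C={"scene":dict(K=np.array([[393.9027,0,252.1505],[0,393.9027,191.2188],[0,0,1]]),R=np.array([[-0.81474,0.57971,-0.01159],[0.42842,0.5884,-0.68574],[-0.39071,-0.56367,-0.72775]]),t=np.array([469.9,-152.7,1519.8])),
"top":dict(K=np.array([[375.2863,0,262.4951],[0,375.2863,187.2437],[0,0,1]]),R=np.array([[0.00616,-0.99995,-0.00793],[-0.99544,-0.00537,-0.0952],[0.09515,0.00848,-0.99543]]),t=np.array([0.8,597.9,1158.9]))}
def at(px,z,c="top"):
    c=C[c] if isinstance(c,str) else c;o=-c["R"].T@c["t"];d=c["R"].T@np.linalg.solve(c["K"],[*px,1.]);return o+d*(z-o[2])/d[2]
def proj(X,c="scene"):
    c=C[c] if isinstance(c,str) else c;p=c["K"]@(c["R"]@np.asarray(X,float)+c["t"]);return p[:2]/p[2]
def fit(L,W):  # 2D rigid: world = R local + t
    L,W=np.array(L,float),np.array(W,float)[:,:2];l,w=L.mean(0),W.mean(0);a,b=L-l,W-w
    th=np.arctan2((a[:,0]*b[:,1]-a[:,1]*b[:,0]).sum(),(a*b).sum());R=np.array([[np.cos(th),-np.sin(th)],[np.sin(th),np.cos(th)]])
    t=w-R@l;return th,t,np.abs(W-(L@R.T+t)).max()
E
python3 - <<'E'
from h import *
np.set_printoptions(precision=1,suppress=True)
for n,p in dict(t0=(223.5,246),t1=(497/1.5625,385/1.5625)).items(): print(n,at(p,85))
bay=[(229.5,161.8),(300,153),(307.3,208.3),(236.3,217.3)]
print("bay",fit([(155,115),(155,-115),(-25,-115),(-25,115)],[at(p,6) for p in bay]))
hb=[(350.5,159.5),(384.5,163.3),(380,200.5),(346.8,196.3)]
for f in hb+[(168,165.5),(171,201),(135,168.5)]: print(at(f,12))
print("b post",at((384.5,171.3),200),"arm",at((383.75,175),200),at((379,229),200),"tip",at((378.5,232.5),200))
print("a arm",at((131.7,183),200),at((135,235),200),"post",at((131.5,178),200))
for n,p in dict(gate=(128,190),s1=(129.75,203.75),s2=(131.4,215.5),s3=(131.6,226.75)).items(): print(n,at(p,225))
E
python3 - <<'E'
import cv2,numpy as np
im=cv2.imread('pics/top0.png')
A=cv2.resize(im[170:250,105:172],None,fx=6,fy=6,interpolation=cv2.INTER_CUBIC)[:, :400]
B=cv2.resize(im[165:245,345:412],None,fx=6,fy=6,interpolation=cv2.INTER_CUBIC)[:, :400]
for I,x0,y0 in((A,105,170),(B,345,165)):
    for k in range(0,80,10): cv2.putText(I,f"-{y0+k}",(0,6*k+4),0,.35,(0,255,255),1)
    for k in range(0,67,10): cv2.line(I,(6*k,0),(6*k,8),(0,255,255),1);cv2.putText(I,f"{x0+k}",(6*k,20),0,.35,(0,255,255),1)
cv2.imwrite('pics/m3.png',np.hstack([A,B]))
E
```

```text
t0 [416.5 118.5  85. ]
t1 [ 417.2 -162.1   85. ]
bay (np.float64(0.13093236682676368), array([543.3, -22.6]), np.float64(0.5683891243397738))
[ 690.9 -278.9   12. ]
[ 679.  -387.9   12. ]
[ 559.  -370.7   12. ]
[ 571.9 -265.2   12. ]
[668.4 310.3  12. ]
[553.6 297.2  12. ]
[658.1 416.9  12. ]
b post [ 626.7 -327.5  200. ] arm [ 616.6 -325.2  200. ] [ 471.2 -309.   200. ] tip [ 461.9 -307.4  200. ]
a arm [591.2 358.  200. ] [451.1 343.7 200. ] post [604.8 359.1 200. ]
gate [569.9 358.1 225. ]
s1 [533.5 352.  225. ]
s2 [502.7 346.5 225. ]
s3 [473.3 344.8 225. ]
```

View pics/m3.png

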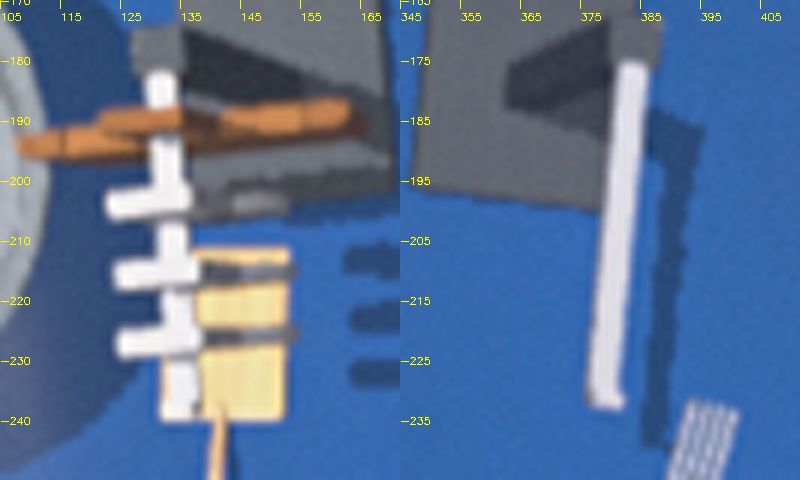

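Three strainers and two glasses are present. In the top image:
- hook_a post is at (131,178), with its strainer tabs at (130,204), (131,215) and (132,227).
- hook_b post is at (384,171), with its tip at (378,232).
- The bay corners fit to within 0.6 mm.

Next I approach the front strainer.

Emit:
drive_tool(motion=[{"fingers":1,"linear":[0,0,-0.04],"twist":0.084},{"fingers":1,"linear":[0,0,-0.04],"twist":0.084},{"fingers":1,"linear":[0,0,-0.04],"twist":0.084},{"fingers":1,"linear":[0.01,-0.04,0],"twist":0},{"fingers":1,"linear":[0.01,-0.04,0],"twist":0}])

```text
clock: 0.52
eef_pos: [235.5, -531.4, 353.9]
tool_rot: [3.134, -0.002, 0.095]
force: [0.2, 1.7, -1.6]
width: 85.5
gripper_force: 0.0
```

Emit:
drive_tool(motion=[{"fingers":1,"linear":[0.01,-0.04,0],"twist":0},{"fingers":1,"linear":[0.01,-0.04,0],"twist":0},{"fingers":1,"linear":[0.01,-0.04,0],"twist":0},{"fingers":1,"linear":[0.0285,-0.0285,0],"twist":0},{"fingers":1,"linear":[0.0285,-0.0285,0],"twist":0}])

```text
clock: 0.93
eef_pos: [303.8, -342.2, 351.5]
tool_rot: [3.141, 0.0, 0.097]
force: [1.2, -1.2, 0.0]
width: 85.0
gripper_force: 0.0
```

Emit:
drive_tool(motion=[{"fingers":1,"linear":[0.0285,-0.0285,0],"twist":0},{"fingers":1,"linear":[0.0285,-0.0285,0],"twist":0},{"fingers":1,"linear":[0.0285,-0.0285,0],"twist":0},{"fingers":1,"linear":[0.0285,-0.0285,0],"twist":0},{"fingers":1,"linear":[0.0285,-0.0285,0],"twist":0}])

```text
clock: 1.35
eef_pos: [432.9, -186.4, 351.3]
tool_rot: [3.142, 0.0, 0.099]
force: [0.1, -0.9, -0.4]
width: 85.6
gripper_force: 0.0
```

Emit:
drive_tool(motion=[{"fingers":1,"linear":[0.0285,-0.0285,0],"twist":0},{"fingers":1,"linear":[0.0285,-0.0285,0],"twist":0},{"fingers":1,"linear":[0.0285,-0.0285,0],"twist":0},{"fingers":1,"linear":[0,-0.04,0],"twist":0},{"fingers":1,"linear":[0,-0.04,0],"twist":0}])

```text
clock: 1.77
eef_pos: [501.7, -13.4, 350.4]
tool_rot: [-3.141, 0.001, 0.098]
force: [0.1, 1.2, 0.1]
width: 85.2
gripper_force: 0.0
```

Emit:
drive_tool(motion=[{"fingers":1,"linear":[0,-0.04,0],"twist":0},{"fingers":1,"linear":[0,-0.04,0],"twist":0},{"fingers":1,"linear":[0,-0.04,0],"twist":0},{"fingers":1,"linear":[0,-0.04,0],"twist":0},{"fingers":1,"linear":[0,-0.04,0],"twist":0}])

```text
clock: 2.18
eef_pos: [480.5, 185.6, 351.2]
tool_rot: [3.141, 0.0, 0.099]
force: [0.2, -0.0, -0.5]
width: 85.2
gripper_force: 0.0
```

Emit:
drive_tool(motion=[{"fingers":1,"linear":[0.002,-0.04,0],"twist":0},{"fingers":1,"linear":[0.002,-0.04,0],"twist":0},{"fingers":1,"linear":[0.002,-0.04,0],"twist":0},{"fingers":1,"linear":[0.002,-0.04,0],"twist":0},{"fingers":1,"linear":[0,0,0.03],"twist":0}])

```text
clock: 2.6
eef_pos: [472.5, 356.6, 325.6]
tool_rot: [-3.128, -0.008, 0.11]
force: [0.5, 1.9, 1.0]
width: 85.6
gripper_force: 0.0
```

Run:
```python
from cell import monitor,cams
from h import *
s=monitor.read_state();print(np.round(s["eef_pos"],1),np.round(s["tool_rot"],3),np.round(s["qpos"],2))
im=cams.get_image("wrist")
np.set_printoptions(precision=4,suppress=True);print(im["K"].tolist(),im["R"],im["t"])
c=im["color"].copy()
o=np.array([604,358]);u=np.array([np.cos(.1),np.sin(.1)]);v=np.array([-u[1],u[0]])
for x in(-68,-100,-132):
    for y in(-18,18):
        p=proj([*(o+u*x+v*y),225],im);print(x,y,p);cv2.circle(c,tuple(int(q) for q in p),2,(0,0,255),-1)
for y in(-6,6):
    p=proj([*(o+u*-165+v*y),210],im);cv2.circle(c,tuple(int(q) for q in p),2,(0,255,0),-1)
cv2.imwrite("pics/w1.png",cv2.resize(c,(768,576)))
```

```text
[472.5 356.6 325.6] [-3.128 -0.008  0.11 ] [-0.5   0.46 -0.29  1.56  0.14  1.12 -2.28]
[[308.05100863804813, 0.0, 255.77462070471623], [0.0, 308.05100863804813, 196.30009827394142], [0.0, 0.0, 1.0]] [[ 0.1092 -0.9939 -0.0138]
 [-0.9602 -0.109   0.257 ]
 [-0.257  -0.0148 -0.9663]] [308.6516 436.9826 596.7602]
-68 -18 [298.8446 120.297 ]
-68 18 [251.8883 119.8319]
-100 -18 [297.0154 161.8423]
-100 18 [251.6411 161.3261]
-132 -18 [295.3054 200.6801]
-132 18 [251.41   200.1204]
```

View pics/w1.png

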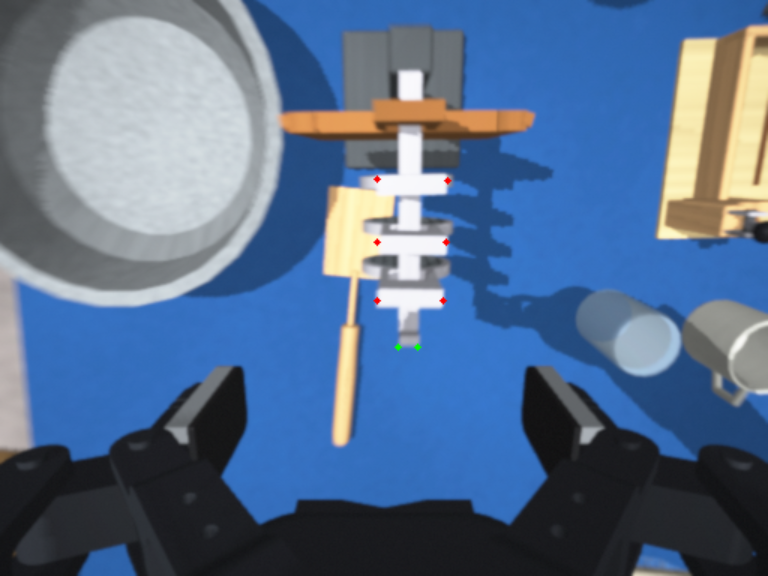

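The overlay of my hook_a model matches the image: the tabs at (410,184), (410,243) and (410,298) line up to within about 2 mm. I descend and grip the front strainer.

Emit:
drive_tool(motion=[{"fingers":1,"linear":[0,0,0],"twist":0},{"fingers":1,"linear":[0,0,0.03],"twist":0},{"fingers":1,"linear":[0,0,0.03],"twist":0},{"fingers":1,"linear":[0,0,0],"twist":0}])

```text
clock: 2.98
eef_pos: [471.9, 340.1, 257.4]
tool_rot: [3.136, 0.007, 0.097]
force: [-1.4, -1.7, -0.5]
width: 85.1
gripper_force: 0.0
```

Emit:
drive_tool(motion=[{"fingers":1,"linear":[0,0,0],"twist":0},{"fingers":1,"linear":[0,0,0.03],"twist":0},{"fingers":1,"linear":[0,0,0.03],"twist":0},{"fingers":1,"linear":[0,0,0],"twist":0}])

```text
clock: 3.32
eef_pos: [472.5, 341.8, 199.3]
tool_rot: [3.138, 0.004, 0.098]
force: [-0.7, -0.5, -0.6]
width: 85.8
gripper_force: 0.0
```

Emit:
drive_tool(motion=[{"fingers":1,"linear":[0,-0.002,0.009],"twist":0},{"fingers":0.3,"linear":[0,0,0],"twist":0},{"fingers":0.2,"linear":[0,0,0],"twist":0},{"fingers":0.2,"linear":[0,0,0],"twist":0},{"fingers":0.2,"linear":[0,0,0],"twist":0}])

```text
clock: 3.73
eef_pos: [474.0, 346.4, 193.8]
tool_rot: [-3.14, -0.002, 0.099]
force: [-0.0, -1.2, 1.5]
width: 38.9
gripper_force: 1.5
```

Emit:
drive_tool(motion=[{"fingers":0.2,"linear":[0,0,0],"twist":0},{"fingers":0.2,"linear":[0,0,0],"twist":0},{"fingers":0.2,"linear":[0,0,0],"twist":0}])

```text
clock: 3.98
eef_pos: [474.1, 346.4, 193.9]
tool_rot: [-3.14, -0.002, 0.099]
force: [0.5, -1.1, 6.0]
width: 35.1
gripper_force: 59.4
```

Emit:
drive_tool(motion=[{"fingers":0.2,"linear":[0,0,-0.0075],"twist":0},{"fingers":0.2,"linear":[0,0,-0.0075],"twist":0},{"fingers":0.2,"linear":[0,0,0],"twist":0},{"fingers":0.2,"linear":[0,0,0],"twist":0}])

```text
clock: 4.32
eef_pos: [473.6, 346.2, 208.0]
tool_rot: [-3.141, -0.001, 0.099]
force: [0.2, -0.1, -1.2]
width: 35.2
gripper_force: 59.8
```

Emit:
drive_tool(motion=[{"fingers":0.2,"linear":[-0.015,0,0],"twist":0},{"fingers":0.2,"linear":[-0.015,0,0],"twist":0},{"fingers":0.2,"linear":[-0.015,0,0],"twist":0},{"fingers":0.2,"linear":[-0.015,0,0],"twist":0},{"fingers":0.2,"linear":[-0.015,0,0],"twist":0}])

```text
clock: 4.73
eef_pos: [397.8, 338.2, 207.0]
tool_rot: [3.141, 0.001, 0.099]
force: [-0.1, -0.8, -0.3]
width: 34.9
gripper_force: 59.8
```

Emit:
drive_tool(motion=[{"fingers":0.2,"linear":[0,0,-0.03],"twist":0},{"fingers":0.2,"linear":[0,0,-0.03],"twist":0},{"fingers":0.2,"linear":[0,0,-0.03],"twist":0},{"fingers":0.2,"linear":[0,0,-0.03],"twist":0}])

```text
clock: 5.07
eef_pos: [398.2, 338.2, 328.4]
tool_rot: [3.141, 0.001, 0.099]
force: [0.8, -0.4, -0.4]
width: 35.0
gripper_force: 60.1
```

Emit:
drive_tool(motion=[{"fingers":0.2,"linear":[0.004,0.038,0],"twist":0},{"fingers":0.2,"linear":[0.004,0.038,0],"twist":0},{"fingers":0.2,"linear":[0.004,0.038,0],"twist":0},{"fingers":0.2,"linear":[0.004,0.038,0],"twist":0},{"fingers":0.2,"linear":[0.004,0.038,0],"twist":0}])

```text
clock: 5.48
eef_pos: [437.1, 149.6, 327.3]
tool_rot: [3.141, 0.0, 0.099]
force: [1.4, 0.3, 0.3]
width: 34.9
gripper_force: 60.2
```

Emit:
drive_tool(motion=[{"fingers":0.2,"linear":[0.004,0.038,0],"twist":0},{"fingers":0.2,"linear":[0.004,0.038,0],"twist":0},{"fingers":0.2,"linear":[0.004,0.038,0],"twist":0},{"fingers":0.2,"linear":[0.004,0.038,0],"twist":0},{"fingers":0.2,"linear":[0,0,0],"twist":0.11}])

```text
clock: 5.9
eef_pos: [468.9, -7.9, 327.0]
tool_rot: [3.136, -0.0, -0.023]
force: [-0.3, 0.0, -0.7]
width: 34.8
gripper_force: 60.3
```

Emit:
drive_tool(motion=[{"fingers":0.2,"linear":[0,0,0],"twist":0.11},{"fingers":0.2,"linear":[0,0.038,0],"twist":0},{"fingers":0.2,"linear":[0,0.038,0],"twist":0},{"fingers":0.2,"linear":[0,0.038,0],"twist":0},{"fingers":0.2,"linear":[0,0.038,0],"twist":0}])

```text
clock: 6.32
eef_pos: [449.2, -150.5, 327.2]
tool_rot: [-3.142, 0.0, -0.12]
force: [0.5, -0.2, -0.8]
width: 35.0
gripper_force: 60.4
```

Emit:
drive_tool(motion=[{"fingers":0.2,"linear":[0,0.038,0],"twist":0},{"fingers":0.2,"linear":[0,0.038,0],"twist":0},{"fingers":0.2,"linear":[0,0.038,0],"twist":0},{"fingers":0.2,"linear":[0,0.03,0],"twist":0},{"fingers":0.2,"linear":[0,0,0],"twist":0}])

```text
clock: 6.73
eef_pos: [429.8, -299.7, 326.9]
tool_rot: [3.137, 0.001, -0.131]
force: [0.8, -0.8, -1.1]
width: 35.0
gripper_force: 60.5
```

Emit:
drive_tool(motion=[{"fingers":0.2,"linear":[0,0,0],"twist":0},{"fingers":0.2,"linear":[0,0,0],"twist":0},{"fingers":0.2,"linear":[0,0,0],"twist":0}])

```text
clock: 6.98
eef_pos: [432.8, -290.5, 327.2]
tool_rot: [-3.14, 0.0, -0.119]
force: [-1.1, -0.2, -1.3]
width: 34.7
gripper_force: 60.5
```

```bash
cat >> h.py <<'E'
F={"hb":([625.7,-326.2],-.12),"ha":([604,358],.10),"bay":([543.3,-22.6],.131)}
def go(frame,xyz):  # tool-frame shift + twist to reach frame point (x,y,z world) with tool x along frame x
    from cell import monitor
    s=monitor.read_state();p=np.array(s["eef_pos"]);yaw=s["tool_rot"][2];(o,a)=F[frame]
    w=np.array(o)+np.array([[np.cos(a),-np.sin(a)],[np.sin(a),np.cos(a)]])@np.array(xyz[:2]);d=w-p[:2]
    c,s_=np.cos(yaw),np.sin(yaw)
    l=np.array([[c,s_],[-s_,c]]).T;here=np.array([[np.cos(a),np.sin(a)],[-np.sin(a),np.cos(a)]])@(p[:2]-o)
    print("world",np.round(p,1),"yaw",round(yaw,3),"in frame",np.round(here,1),"target",np.round(w,1),"shift mm",np.round([d@[c,s_],d@[s_,-c],p[2]-xyz[2]],1),"twist",round(yaw-a,3))
E
python3 -c "
from h import *
go('hb',(-200,0,208))"
```

```text
world [ 432.8 -290.5  327.2] yaw -0.119 in frame [-195.8   12.4] target [ 427.1 -302.3] shift mm [ -4.3  12.4 119.2] twist 0.001
```

Emit:
drive_tool(motion=[{"fingers":0.2,"linear":[-0.004,0.012,0.03],"twist":0},{"fingers":0.2,"linear":[0,0,0.03],"twist":0},{"fingers":0.2,"linear":[0,0,0.03],"twist":0},{"fingers":0.2,"linear":[0,0,0.029],"twist":0},{"fingers":0.2,"linear":[0,0,0],"twist":0}])

```text
clock: 7.4
eef_pos: [424.4, -299.8, 203.8]
tool_rot: [-3.136, 0.009, -0.118]
force: [-0.4, 0.4, 0.4]
width: 34.8
gripper_force: 60.4
```

Emit:
drive_tool(motion=[{"fingers":0.2,"linear":[0,0,0],"twist":0},{"fingers":0.2,"linear":[0,0,0],"twist":0}])

```text
clock: 7.57
eef_pos: [428.3, -303.4, 209.8]
tool_rot: [3.141, -0.002, -0.12]
force: [-0.2, 0.5, -0.7]
width: 34.7
gripper_force: 60.4
```

Run:
```python
from h import *
from cell import cams
go('hb',(-40,0,208))
im=cams.get_image("wrist");c=cv2.resize(im["color"],(768,576))
o=np.array(F["hb"][0]);a=F["hb"][1];u=np.array([np.cos(a),np.sin(a)]);v=np.array([-u[1],u[0]])
for x in(-165,-12):
  for y in(-6,6):
    p=proj([*(o+u*x+v*y),200 if x>-100 else 210],im)*1.5;cv2.circle(c,tuple(int(q) for q in p),2,(0,0,255),-1)
cv2.imwrite("pics/w2.png",c[:450])
```

```text
world [ 428.3 -303.4  209.8] yaw -0.12 in frame [-198.7   -1. ] target [ 586.  -321.4] shift mm [158.7  -1.    1.8] twist 0.0
```

View pics/w2.png

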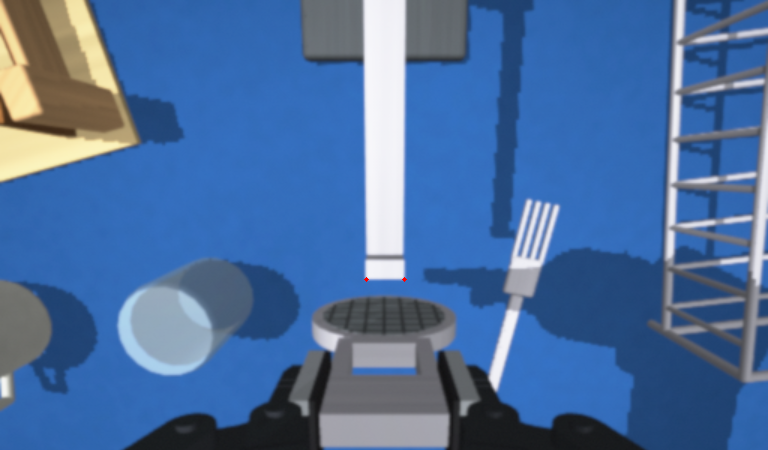

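Emit:
drive_tool(motion=[{"fingers":0.2,"linear":[0.026,0,0],"twist":0},{"fingers":0.2,"linear":[0.03,0,0],"twist":0},{"fingers":0.2,"linear":[0.03,0,0],"twist":0},{"fingers":0.2,"linear":[0.03,0,0],"twist":0},{"fingers":0.2,"linear":[0.024,0,0],"twist":0}])

```text
clock: 8.03
eef_pos: [569.6, -320.6, 211.0]
tool_rot: [3.14, -0.005, -0.12]
force: [0.4, -1.3, -0.8]
width: 34.9
gripper_force: 60.5
```

Emit:
drive_tool(motion=[{"fingers":0.2,"linear":[0.018,0,0],"twist":0},{"fingers":0.2,"linear":[0,0,0],"twist":0},{"fingers":0.2,"linear":[0,0,0],"twist":0}])

```text
clock: 8.28
eef_pos: [585.3, -322.4, 209.9]
tool_rot: [3.141, -0.003, -0.12]
force: [-0.9, -1.2, -1.6]
width: 35.1
gripper_force: 60.5
```

Emit:
drive_tool(motion=[{"fingers":0.2,"linear":[0,0,0.008],"twist":0},{"fingers":0.2,"linear":[0,0,0.007],"twist":0},{"fingers":0.2,"linear":[0,0,0],"twist":0},{"fingers":0.2,"linear":[0,0,0],"twist":0}])

```text
clock: 8.62
eef_pos: [583.2, -323.2, 193.9]
tool_rot: [3.141, -0.0, -0.122]
force: [-0.6, -0.6, 4.5]
width: 34.7
gripper_force: 60.7
```

Emit:
drive_tool(motion=[{"fingers":0.7,"linear":[0,0,0],"twist":0},{"fingers":1,"linear":[0,0,0],"twist":0},{"fingers":1,"linear":[0,0,0],"twist":0},{"fingers":1,"linear":[0,0,0],"twist":0},{"fingers":1,"linear":[0,0,-0.02],"twist":0}])

```text
clock: 9.03
eef_pos: [581.3, -321.2, 209.4]
tool_rot: [-3.139, 0.008, -0.121]
force: [-1.1, 0.0, -0.5]
width: 85.5
gripper_force: 0.0
```

Emit:
drive_tool(motion=[{"fingers":1,"linear":[0,0,-0.03],"twist":0},{"fingers":1,"linear":[0,0,-0.03],"twist":0},{"fingers":1,"linear":[0,0,-0.03],"twist":0},{"fingers":1,"linear":[-0.0135,-0.0345,0],"twist":0},{"fingers":1,"linear":[-0.0135,-0.0345,0],"twist":0}])

```text
clock: 9.45
eef_pos: [566.0, -253.1, 305.2]
tool_rot: [3.139, -0.005, -0.126]
force: [0.7, 1.1, -1.2]
width: 85.2
gripper_force: 0.0
```

Emit:
drive_tool(motion=[{"fingers":1,"linear":[-0.0135,-0.0345,0],"twist":0},{"fingers":1,"linear":[-0.0135,-0.0345,0],"twist":0},{"fingers":1,"linear":[-0.0135,-0.0345,0],"twist":0},{"fingers":1,"linear":[-0.0135,-0.0345,0],"twist":0},{"fingers":1,"linear":[-0.0135,-0.0345,0],"twist":0}])

```text
clock: 9.87
eef_pos: [518.4, -69.9, 303.3]
tool_rot: [-3.142, -0.0, -0.121]
force: [0.1, 0.9, -0.3]
width: 85.3
gripper_force: 0.0
```

Emit:
drive_tool(motion=[{"fingers":1,"linear":[-0.0135,-0.0345,0],"twist":0},{"fingers":1,"linear":[-0.0135,-0.0345,0],"twist":0},{"fingers":1,"linear":[0,0,0],"twist":-0.11},{"fingers":1,"linear":[0,0,0],"twist":-0.11},{"fingers":1,"linear":[0.0043,-0.0384,0],"twist":0}])

```text
clock: 10.28
eef_pos: [501.4, 31.3, 303.4]
tool_rot: [3.136, 0.0, 0.094]
force: [1.4, 0.1, -0.6]
width: 85.6
gripper_force: 0.0
```

Emit:
drive_tool(motion=[{"fingers":1,"linear":[0.0043,-0.0384,0],"twist":0},{"fingers":1,"linear":[0.0043,-0.0384,0],"twist":0},{"fingers":1,"linear":[0.0043,-0.0384,0],"twist":0},{"fingers":1,"linear":[0.0043,-0.0384,0],"twist":0},{"fingers":1,"linear":[0.0043,-0.0384,0],"twist":0}])

```text
clock: 10.7
eef_pos: [503.4, 233.8, 303.4]
tool_rot: [3.142, -0.0, 0.099]
force: [1.2, 0.0, 0.8]
width: 85.5
gripper_force: 0.0
```

Emit:
drive_tool(motion=[{"fingers":1,"linear":[0.0043,-0.0384,0],"twist":0},{"fingers":1,"linear":[0.0043,-0.0384,0],"twist":0},{"fingers":1,"linear":[0.004,-0.03,0],"twist":0},{"fingers":1,"linear":[0,0,0],"twist":0},{"fingers":1,"linear":[0,0,0],"twist":0}])

```text
clock: 11.12
eef_pos: [504.7, 341.8, 302.6]
tool_rot: [-3.141, 0.001, 0.103]
force: [0.1, -0.2, -1.2]
width: 85.4
gripper_force: 0.0
```

Emit:
drive_tool(motion=[{"fingers":1,"linear":[0,0,0],"twist":0},{"fingers":1,"linear":[0,0,0],"twist":0},{"fingers":1,"linear":[0,0,0],"twist":0},{"fingers":1,"linear":[0,0,0],"twist":0}])

```text
clock: 11.45
eef_pos: [506.2, 338.2, 303.6]
tool_rot: [3.141, -0.0, 0.097]
force: [-0.8, 0.4, -1.3]
width: 85.6
gripper_force: 0.0
```

```bash
python3 -c "
from h import *
from cell import cams
cv2.imwrite('pics/top1.png',cams.get_image('top')['color'])
go('ha',(-100,0,193))"
```

```text
world [506.2 338.5 303.6] yaw 0.097 in frame [-99.3  -9.6] target [504.5 348. ] shift mm [ -0.7  -9.6 110.6] twist -0.003
```

Emit:
drive_tool(motion=[{"fingers":1,"linear":[-0.001,-0.009,0.02],"twist":0},{"fingers":1,"linear":[0,0,0.03],"twist":0},{"fingers":1,"linear":[0,0,0.03],"twist":0},{"fingers":1,"linear":[0,0,0.02],"twist":0},{"fingers":1,"linear":[0,0,0.0105],"twist":0}])

```text
clock: 11.92
eef_pos: [502.7, 346.9, 190.1]
tool_rot: [3.139, 0.004, 0.098]
force: [-0.4, -0.4, -0.8]
width: 85.5
gripper_force: 0.0
```

Emit:
drive_tool(motion=[{"fingers":1,"linear":[0,0,0],"twist":0},{"fingers":0.3,"linear":[0,0,0],"twist":0},{"fingers":0.2,"linear":[0,0,0],"twist":0},{"fingers":0.2,"linear":[0,0,0],"twist":0},{"fingers":0.2,"linear":[0,0,0],"twist":0}])

```text
clock: 12.33
eef_pos: [504.6, 348.9, 194.3]
tool_rot: [-3.14, -0.002, 0.099]
force: [0.0, -3.3, 2.1]
width: 38.4
gripper_force: 0.7
```

Emit:
drive_tool(motion=[{"fingers":0.2,"linear":[0,0,0],"twist":0},{"fingers":0.2,"linear":[0,0,0],"twist":0},{"fingers":0.2,"linear":[0,0,0],"twist":0},{"fingers":0.2,"linear":[0,0,0],"twist":0}])

```text
clock: 12.67
eef_pos: [504.7, 348.9, 194.4]
tool_rot: [-3.14, -0.003, 0.099]
force: [0.2, -1.6, 6.4]
width: 34.9
gripper_force: 59.5
```

```bash
python3 -c "
from h import *
go('ha',(-100,0,208))
im=cv2.imread('pics/top1.png')
cv2.imwrite('pics/m4.png',cv2.resize(im[150:265,200:420],None,fx=3.5,fy=3.5,interpolation=cv2.INTER_CUBIC))"
```

```text
world [504.7 348.9 194.4] yaw 0.099 in frame [-99.7   0.9] target [504.5 348. ] shift mm [ -0.3   0.9 -13.6] twist -0.001
```

View pics/m4.png

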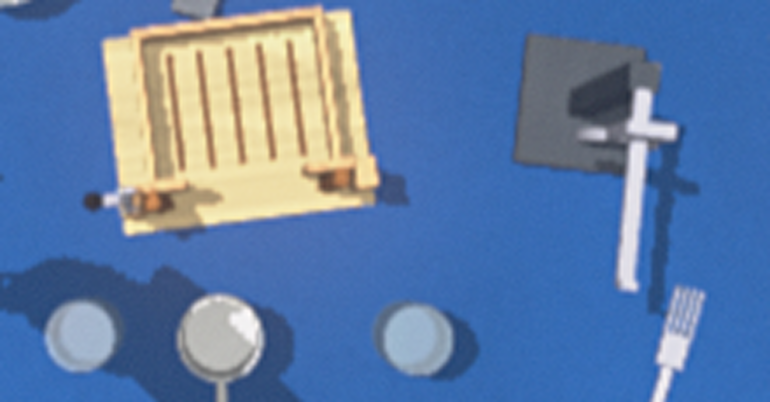

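The first strainer hangs on hook_b at crop (650,130). The second is now gripped.

Emit:
drive_tool(motion=[{"fingers":0.2,"linear":[0,0,-0.0075],"twist":0},{"fingers":0.2,"linear":[0,0,-0.0065],"twist":0},{"fingers":0.2,"linear":[0,0,0],"twist":0},{"fingers":0.2,"linear":[0,0,0],"twist":0}])

```text
clock: 13.0
eef_pos: [504.1, 348.7, 207.4]
tool_rot: [-3.141, -0.001, 0.099]
force: [0.8, 0.1, -0.9]
width: 35.1
gripper_force: 59.8
```

Emit:
drive_tool(motion=[{"fingers":0.2,"linear":[-0.015,0,0],"twist":0},{"fingers":0.2,"linear":[-0.025,0,0],"twist":0},{"fingers":0.2,"linear":[-0.025,0,0],"twist":0},{"fingers":0.2,"linear":[-0.025,0,0],"twist":0},{"fingers":0.2,"linear":[-0.017,0,0],"twist":0}])

```text
clock: 13.42
eef_pos: [394.6, 337.4, 206.4]
tool_rot: [3.141, 0.002, 0.1]
force: [-0.4, 0.1, -1.4]
width: 35.1
gripper_force: 59.8
```

Emit:
drive_tool(motion=[{"fingers":0.2,"linear":[0,0,-0.03],"twist":0},{"fingers":0.2,"linear":[0,0,-0.03],"twist":0},{"fingers":0.2,"linear":[0,0,-0.03],"twist":0},{"fingers":0.2,"linear":[0,0,-0.03],"twist":0}])

```text
clock: 13.75
eef_pos: [396.8, 337.6, 328.0]
tool_rot: [3.141, 0.001, 0.099]
force: [0.3, 0.8, -0.8]
width: 34.9
gripper_force: 60.1
```

Emit:
drive_tool(motion=[{"fingers":0.2,"linear":[0.004,0.038,0],"twist":0},{"fingers":0.2,"linear":[0.004,0.038,0],"twist":0},{"fingers":0.2,"linear":[0.004,0.038,0],"twist":0},{"fingers":0.2,"linear":[0.004,0.038,0],"twist":0},{"fingers":0.2,"linear":[0.004,0.038,0],"twist":0}])

```text
clock: 14.17
eef_pos: [435.8, 149.0, 326.8]
tool_rot: [3.142, 0.0, 0.099]
force: [0.3, -0.7, -1.7]
width: 35.0
gripper_force: 60.2
```

Emit:
drive_tool(motion=[{"fingers":0.2,"linear":[0.004,0.038,0],"twist":0},{"fingers":0.2,"linear":[0.004,0.038,0],"twist":0},{"fingers":0.2,"linear":[0.004,0.038,0],"twist":0},{"fingers":0.2,"linear":[0.004,0.038,0],"twist":0},{"fingers":0.2,"linear":[0,0,0],"twist":0.11}])

```text
clock: 14.58
eef_pos: [467.6, -8.4, 326.8]
tool_rot: [3.136, -0.001, -0.022]
force: [0.6, -0.5, -0.3]
width: 35.0
gripper_force: 60.3
```

Emit:
drive_tool(motion=[{"fingers":0.2,"linear":[0,0,0],"twist":0.11},{"fingers":0.2,"linear":[0,0.038,0],"twist":0},{"fingers":0.2,"linear":[0,0.038,0],"twist":0},{"fingers":0.2,"linear":[0,0.038,0],"twist":0},{"fingers":0.2,"linear":[0,0.038,0],"twist":0}])

```text
clock: 15.0
eef_pos: [447.9, -151.1, 326.7]
tool_rot: [-3.142, 0.0, -0.12]
force: [0.9, 0.2, -0.9]
width: 35.0
gripper_force: 60.4
```

Emit:
drive_tool(motion=[{"fingers":0.2,"linear":[0,0.038,0],"twist":0},{"fingers":0.2,"linear":[0,0.038,0],"twist":0},{"fingers":0.2,"linear":[0,0.038,0],"twist":0},{"fingers":0.2,"linear":[0,0.038,0],"twist":0},{"fingers":0.2,"linear":[0,0,0],"twist":0}])

```text
clock: 15.42
eef_pos: [427.0, -309.6, 326.7]
tool_rot: [3.135, 0.001, -0.132]
force: [-0.2, -1.0, -0.2]
width: 35.2
gripper_force: 60.5
```

Emit:
drive_tool(motion=[{"fingers":0.2,"linear":[0,0,0],"twist":0},{"fingers":0.2,"linear":[0,0,0],"twist":0},{"fingers":0.2,"linear":[0,0,0],"twist":0},{"fingers":0.2,"linear":[0,0,0],"twist":0},{"fingers":0.2,"linear":[0,0,0],"twist":0}])

```text
clock: 15.83
eef_pos: [430.7, -299.3, 326.9]
tool_rot: [-3.141, -0.0, -0.119]
force: [0.3, -0.3, -0.6]
width: 35.1
gripper_force: 60.5
```

```bash
python3 -c "
from h import *
go('hb',(-200,0,209))"
```

```text
world [ 430.7 -299.3  326.9] yaw -0.119 in frame [-196.8    3.3] target [ 427.1 -302.3] shift mm [ -3.2   3.3 117.9] twist 0.001
```

Emit:
drive_tool(motion=[{"fingers":0.2,"linear":[-0.003,0.003,0.03],"twist":0},{"fingers":0.2,"linear":[0,0,0.03],"twist":0},{"fingers":0.2,"linear":[0,0,0.03],"twist":0},{"fingers":0.2,"linear":[0,0,0.018],"twist":0},{"fingers":0.2,"linear":[0,0,0.01],"twist":0}])

```text
clock: 16.25
eef_pos: [426.0, -301.6, 206.6]
tool_rot: [-3.14, 0.003, -0.12]
force: [0.1, 0.9, -0.1]
width: 34.5
gripper_force: 60.5
```

Emit:
drive_tool(motion=[{"fingers":0.2,"linear":[0,0,0],"twist":0},{"fingers":0.2,"linear":[0,0,0],"twist":0},{"fingers":0.2,"linear":[0,0,0],"twist":0}])

```text
clock: 16.5
eef_pos: [427.9, -303.7, 210.2]
tool_rot: [3.14, -0.002, -0.121]
force: [-0.3, 0.2, -1.9]
width: 34.8
gripper_force: 60.5
```

```bash
python3 -c "
from h import *
go('hb',(-80,0,209))"
```

```text
world [ 427.9 -303.7  210.2] yaw -0.121 in frame [-199.1   -1.4] target [ 546.3 -316.6] shift mm [119.1  -1.5   1.2] twist -0.001
```

Insert the second strainer, then release it and return to hook_a for the third.

Emit:
drive_tool(motion=[{"fingers":0.2,"linear":[0.02,-0.001,0.001],"twist":0},{"fingers":0.2,"linear":[0.03,0,0],"twist":0},{"fingers":0.2,"linear":[0.03,0,0],"twist":0},{"fingers":0.2,"linear":[0.025,0,0],"twist":0},{"fingers":0.2,"linear":[0.014,0,0],"twist":0}])

```text
clock: 16.92
eef_pos: [549.5, -316.6, 209.7]
tool_rot: [3.141, -0.006, -0.119]
force: [0.7, -0.2, -1.0]
width: 34.4
gripper_force: 60.5
```

Emit:
drive_tool(motion=[{"fingers":0.2,"linear":[0,0,0],"twist":0},{"fingers":0.2,"linear":[0,0,0],"twist":0},{"fingers":0.2,"linear":[0,0,0.008],"twist":0},{"fingers":0.2,"linear":[0,0,0.007],"twist":0},{"fingers":0.2,"linear":[0,0,0],"twist":0}])

```text
clock: 17.33
eef_pos: [544.2, -317.2, 194.4]
tool_rot: [3.141, -0.001, -0.123]
force: [-1.5, 2.0, 9.1]
width: 34.6
gripper_force: 61.4
```

Emit:
drive_tool(motion=[{"fingers":0.2,"linear":[0,0,0],"twist":0},{"fingers":0.2,"linear":[0,0,0],"twist":0}])

```text
clock: 17.5
eef_pos: [544.1, -317.2, 194.4]
tool_rot: [3.141, -0.001, -0.122]
force: [-1.5, 1.2, 10.1]
width: 34.6
gripper_force: 61.5
```

Emit:
drive_tool(motion=[{"fingers":0.7,"linear":[0,0,0],"twist":0},{"fingers":1,"linear":[0,0,0],"twist":0},{"fingers":1,"linear":[0,0,0],"twist":0},{"fingers":1,"linear":[0,0,0],"twist":0},{"fingers":1,"linear":[0,0,-0.02],"twist":0}])

```text
clock: 17.92
eef_pos: [542.5, -315.1, 209.1]
tool_rot: [-3.139, 0.008, -0.121]
force: [-0.1, -0.2, -0.8]
width: 85.6
gripper_force: 0.0
```

Emit:
drive_tool(motion=[{"fingers":1,"linear":[0,0,-0.03],"twist":0},{"fingers":1,"linear":[0,0,-0.03],"twist":0},{"fingers":1,"linear":[0,0,-0.03],"twist":0},{"fingers":1,"linear":[-0.009,-0.0345,0],"twist":0},{"fingers":1,"linear":[-0.009,-0.0345,0],"twist":0}])

```text
clock: 18.33
eef_pos: [535.9, -248.2, 304.6]
tool_rot: [3.139, -0.004, -0.126]
force: [1.0, 2.4, -0.5]
width: 85.7
gripper_force: 0.0
```

Emit:
drive_tool(motion=[{"fingers":1,"linear":[-0.009,-0.0345,0],"twist":0},{"fingers":1,"linear":[-0.009,-0.0345,0],"twist":0},{"fingers":1,"linear":[-0.009,-0.0345,0],"twist":0},{"fingers":1,"linear":[-0.009,-0.0345,0],"twist":0},{"fingers":1,"linear":[-0.009,-0.0345,0],"twist":0}])

```text
clock: 18.75
eef_pos: [511.0, -67.7, 302.7]
tool_rot: [-3.142, 0.0, -0.121]
force: [0.6, -0.1, 0.8]
width: 85.1
gripper_force: 0.0
```

Emit:
drive_tool(motion=[{"fingers":1,"linear":[-0.009,-0.0345,0],"twist":0},{"fingers":1,"linear":[-0.009,-0.0345,0],"twist":0},{"fingers":1,"linear":[0,0,0],"twist":-0.11},{"fingers":1,"linear":[0,0,0],"twist":-0.11},{"fingers":1,"linear":[0.0078,-0.0385,0],"twist":0}])

```text
clock: 19.17
eef_pos: [505.7, 32.5, 302.9]
tool_rot: [3.136, 0.001, 0.094]
force: [0.1, -1.6, -0.1]
width: 85.3
gripper_force: 0.0
```

Emit:
drive_tool(motion=[{"fingers":1,"linear":[0.0078,-0.0385,0],"twist":0},{"fingers":1,"linear":[0.0078,-0.0385,0],"twist":0},{"fingers":1,"linear":[0.0078,-0.0385,0],"twist":0},{"fingers":1,"linear":[0.0078,-0.0385,0],"twist":0},{"fingers":1,"linear":[0.0078,-0.0385,0],"twist":0}])

```text
clock: 19.58
eef_pos: [525.8, 237.5, 302.7]
tool_rot: [3.141, 0.0, 0.098]
force: [1.3, -0.1, 0.4]
width: 85.1
gripper_force: 0.0
```

Emit:
drive_tool(motion=[{"fingers":1,"linear":[0.0078,-0.0385,0],"twist":0},{"fingers":1,"linear":[0.0078,-0.0385,0],"twist":0},{"fingers":1,"linear":[0.0078,-0.0385,0],"twist":0},{"fingers":1,"linear":[0,0,0],"twist":0},{"fingers":1,"linear":[0,0,0],"twist":0}])

```text
clock: 20.0
eef_pos: [536.6, 356.0, 301.5]
tool_rot: [-3.141, 0.002, 0.104]
force: [0.1, -0.7, -0.4]
width: 85.7
gripper_force: 0.0
```

Emit:
drive_tool(motion=[{"fingers":1,"linear":[0,0,0],"twist":0},{"fingers":1,"linear":[0,0,0],"twist":0},{"fingers":1,"linear":[0,0,0],"twist":0},{"fingers":1,"linear":[0,0,0],"twist":0}])

```text
clock: 20.33
eef_pos: [538.4, 351.6, 303.2]
tool_rot: [3.141, -0.0, 0.097]
force: [-0.2, -0.1, -0.1]
width: 85.3
gripper_force: 0.0
```

```bash
python3 -c "
from h import *
go('ha',(-69,0,193))"
```

```text
world [538.4 351.6 303.2] yaw 0.097 in frame [-65.9   0.1] target [535.3 351.1] shift mm [-3.100e+00  1.000e-01  1.102e+02] twist -0.003
```

Emit:
drive_tool(motion=[{"fingers":1,"linear":[-0.003,0,0.02],"twist":0},{"fingers":1,"linear":[0,0,0.03],"twist":0},{"fingers":1,"linear":[0,0,0.03],"twist":0},{"fingers":1,"linear":[0,0,0.02],"twist":0},{"fingers":1,"linear":[0,0,0.01],"twist":0}])

```text
clock: 20.75
eef_pos: [533.7, 351.0, 190.1]
tool_rot: [3.139, 0.004, 0.098]
force: [-0.2, 0.3, -0.2]
width: 85.1
gripper_force: 0.0
```

Emit:
drive_tool(motion=[{"fingers":1,"linear":[0,0,0],"twist":0},{"fingers":0.3,"linear":[0,0,0],"twist":0},{"fingers":0.2,"linear":[0,0,0],"twist":0},{"fingers":0.2,"linear":[0,0,0],"twist":0},{"fingers":0.2,"linear":[0,0,0],"twist":0}])

```text
clock: 21.17
eef_pos: [535.7, 353.3, 194.3]
tool_rot: [-3.14, -0.002, 0.099]
force: [0.6, -0.2, 0.7]
width: 38.8
gripper_force: 1.0
```

Emit:
drive_tool(motion=[{"fingers":0.2,"linear":[0,0,0],"twist":0},{"fingers":0.2,"linear":[0,0,0],"twist":0},{"fingers":0.2,"linear":[0,0,0],"twist":0},{"fingers":0.2,"linear":[0,0,0],"twist":0}])

```text
clock: 21.5
eef_pos: [535.7, 353.3, 194.4]
tool_rot: [-3.14, -0.002, 0.099]
force: [-0.1, -1.9, 6.3]
width: 34.8
gripper_force: 59.6
```

```bash
python3 -c "
from h import *
go('ha',(-69,0,208))"
```

```text
world [535.7 353.3 194.4] yaw 0.099 in frame [-68.4   2.1] target [535.3 351.1] shift mm [ -0.6   2.1 -13.6] twist -0.001
```

Emit:
drive_tool(motion=[{"fingers":0.2,"linear":[0,0,-0.0075],"twist":0},{"fingers":0.2,"linear":[0,0.001,-0.0065],"twist":0},{"fingers":0.2,"linear":[0,0,0],"twist":0},{"fingers":0.2,"linear":[0,0,0],"twist":0}])

```text
clock: 21.83
eef_pos: [535.3, 351.9, 207.4]
tool_rot: [-3.141, -0.001, 0.099]
force: [-0.4, -0.2, -0.7]
width: 34.8
gripper_force: 59.8
```

Emit:
drive_tool(motion=[{"fingers":0.2,"linear":[-0.015,0,0],"twist":0},{"fingers":0.2,"linear":[-0.033,0,0],"twist":0},{"fingers":0.2,"linear":[-0.035,0,0],"twist":0},{"fingers":0.2,"linear":[-0.035,0,0],"twist":0},{"fingers":0.2,"linear":[-0.02,0,0],"twist":0}])

```text
clock: 22.25
eef_pos: [393.2, 337.5, 206.3]
tool_rot: [3.14, 0.004, 0.101]
force: [-0.3, -0.3, -0.2]
width: 34.9
gripper_force: 59.7
```

Emit:
drive_tool(motion=[{"fingers":0.2,"linear":[0,0,-0.03],"twist":0},{"fingers":0.2,"linear":[0,0,-0.03],"twist":0},{"fingers":0.2,"linear":[0,0,-0.03],"twist":0},{"fingers":0.2,"linear":[0,0,-0.03],"twist":0}])

```text
clock: 22.58
eef_pos: [397.2, 337.9, 328.1]
tool_rot: [3.141, 0.0, 0.099]
force: [-0.2, 0.2, -0.8]
width: 34.9
gripper_force: 60.0
```

Emit:
drive_tool(motion=[{"fingers":0.2,"linear":[0.004,0.038,0],"twist":0},{"fingers":0.2,"linear":[0.004,0.038,0],"twist":0},{"fingers":0.2,"linear":[0.004,0.038,0],"twist":0},{"fingers":0.2,"linear":[0.004,0.038,0],"twist":0},{"fingers":0.2,"linear":[0.004,0.038,0],"twist":0}])

```text
clock: 23.0
eef_pos: [436.1, 149.3, 326.8]
tool_rot: [-3.142, -0.0, 0.099]
force: [1.1, 0.0, -0.3]
width: 35.1
gripper_force: 60.1
```

Emit:
drive_tool(motion=[{"fingers":0.2,"linear":[0.004,0.038,0],"twist":0},{"fingers":0.2,"linear":[0.004,0.038,0],"twist":0},{"fingers":0.2,"linear":[0.004,0.038,0],"twist":0},{"fingers":0.2,"linear":[0.004,0.038,0],"twist":0},{"fingers":0.2,"linear":[0,0,0],"twist":0.11}])

```text
clock: 23.42
eef_pos: [468.0, -8.1, 327.0]
tool_rot: [3.136, -0.001, -0.022]
force: [0.1, 0.1, -1.3]
width: 35.4
gripper_force: 60.2
```

Emit:
drive_tool(motion=[{"fingers":0.2,"linear":[0,0,0],"twist":0.11},{"fingers":0.2,"linear":[0,0.038,0],"twist":0},{"fingers":0.2,"linear":[0,0.038,0],"twist":0},{"fingers":0.2,"linear":[0,0.038,0],"twist":0},{"fingers":0.2,"linear":[0,0.038,0],"twist":0}])

```text
clock: 23.83
eef_pos: [448.3, -150.7, 326.7]
tool_rot: [-3.141, 0.0, -0.12]
force: [1.1, -1.0, -0.6]
width: 35.1
gripper_force: 60.2
```

Emit:
drive_tool(motion=[{"fingers":0.2,"linear":[0,0.038,0],"twist":0},{"fingers":0.2,"linear":[0,0.038,0],"twist":0},{"fingers":0.2,"linear":[0,0.038,0],"twist":0},{"fingers":0.2,"linear":[0,0.038,0],"twist":0},{"fingers":0.2,"linear":[0,0,0],"twist":0}])

```text
clock: 24.25
eef_pos: [427.3, -309.3, 326.9]
tool_rot: [3.135, 0.0, -0.132]
force: [-0.7, -0.7, -1.2]
width: 35.1
gripper_force: 60.3
```

Emit:
drive_tool(motion=[{"fingers":0.2,"linear":[0,0,0],"twist":0},{"fingers":0.2,"linear":[0,0,0],"twist":0},{"fingers":0.2,"linear":[0,0,0],"twist":0},{"fingers":0.2,"linear":[0,0,0],"twist":0},{"fingers":0.2,"linear":[0,0,0],"twist":0}])

```text
clock: 24.67
eef_pos: [431.0, -299.0, 326.9]
tool_rot: [-3.141, -0.0, -0.119]
force: [0.0, -0.3, -0.0]
width: 35.2
gripper_force: 60.3
```

```bash
python3 -c "
from h import *
go('hb',(-200,0,209))"
```

```text
world [ 431.  -299.   326.9] yaw -0.119 in frame [-196.5    3.7] target [ 427.1 -302.3] shift mm [ -3.5   3.7 117.9] twist 0.001
```

Emit:
drive_tool(motion=[{"fingers":0.2,"linear":[-0.003,0.002,0.03],"twist":0},{"fingers":0.2,"linear":[0,0,0.03],"twist":0},{"fingers":0.2,"linear":[0,0,0.03],"twist":0},{"fingers":0.2,"linear":[0,0,0.018],"twist":0},{"fingers":0.2,"linear":[0,0,0.011],"twist":0}])

```text
clock: 25.08
eef_pos: [426.5, -300.2, 205.6]
tool_rot: [-3.14, 0.003, -0.12]
force: [-0.4, -1.0, -0.3]
width: 35.0
gripper_force: 60.3
```

Emit:
drive_tool(motion=[{"fingers":0.2,"linear":[0,0,0],"twist":0},{"fingers":0.2,"linear":[0,0,0],"twist":0},{"fingers":0.2,"linear":[0,0,0],"twist":0}])

```text
clock: 25.33
eef_pos: [428.1, -302.1, 208.8]
tool_rot: [3.141, -0.002, -0.12]
force: [1.2, 0.1, -1.2]
width: 34.8
gripper_force: 60.3
```

Emit:
drive_tool(motion=[{"fingers":0.2,"linear":[0.013,0,0],"twist":0},{"fingers":0.2,"linear":[0.02,0,0],"twist":0},{"fingers":0.2,"linear":[0.02,0,0],"twist":0},{"fingers":0.2,"linear":[0.018,0,0],"twist":0},{"fingers":0.2,"linear":[0.008,0,0],"twist":0}])

```text
clock: 25.75
eef_pos: [509.2, -311.6, 209.3]
tool_rot: [3.14, -0.004, -0.119]
force: [-0.0, -0.7, -0.6]
width: 34.9
gripper_force: 60.3
```

Emit:
drive_tool(motion=[{"fingers":0.2,"linear":[0,0,0],"twist":0},{"fingers":0.2,"linear":[0,0,0],"twist":0},{"fingers":0.2,"linear":[0,0,0.008],"twist":0},{"fingers":0.2,"linear":[0,0,0.007],"twist":0},{"fingers":0.2,"linear":[0,0,0],"twist":0}])

```text
clock: 26.17
eef_pos: [504.7, -311.9, 194.4]
tool_rot: [-3.141, -0.0, -0.122]
force: [-3.2, 2.7, 14.0]
width: 35.1
gripper_force: 61.6
```

Emit:
drive_tool(motion=[{"fingers":0.2,"linear":[0,0,0],"twist":0},{"fingers":0.2,"linear":[0,0,0],"twist":0}])

```text
clock: 26.33
eef_pos: [504.7, -311.9, 194.4]
tool_rot: [-3.142, -0.0, -0.122]
force: [-3.2, 2.1, 13.9]
width: 34.9
gripper_force: 61.6
```

```bash
python3 -c "
from h import *
go('hb',(-120,0,194))"
```

```text
world [ 504.7 -311.9  194.4] yaw -0.122 in frame [-121.9   -0.3] target [ 506.6 -311.8] shift mm [ 1.9 -0.3  0.4] twist -0.002
```

Emit:
drive_tool(motion=[{"fingers":0.7,"linear":[0,0,0],"twist":0},{"fingers":1,"linear":[0,0,0],"twist":0},{"fingers":1,"linear":[0,0,0],"twist":0},{"fingers":1,"linear":[0,0,0],"twist":0},{"fingers":1,"linear":[0,0,-0.02],"twist":0}])

```text
clock: 26.75
eef_pos: [503.3, -309.9, 209.3]
tool_rot: [-3.138, 0.007, -0.121]
force: [-0.9, 0.8, -0.4]
width: 85.4
gripper_force: 0.0
```

Emit:
drive_tool(motion=[{"fingers":1,"linear":[0,0,-0.03],"twist":0},{"fingers":1,"linear":[0,0,-0.03],"twist":0},{"fingers":1,"linear":[0,0,-0.03],"twist":0},{"fingers":1,"linear":[0,0,0],"twist":-0.12},{"fingers":1,"linear":[0,0,0],"twist":-0.12}])

```text
clock: 27.17
eef_pos: [506.5, -312.2, 304.7]
tool_rot: [3.139, -0.003, 0.124]
force: [-0.2, -0.1, -1.0]
width: 85.7
gripper_force: 0.0
```

Emit:
drive_tool(motion=[{"fingers":1,"linear":[0,0,0],"twist":-0.12},{"fingers":1,"linear":[0,0,0],"twist":-0.12},{"fingers":1,"linear":[0,0,0],"twist":-0.12},{"fingers":1,"linear":[0,0,0],"twist":-0.12},{"fingers":1,"linear":[0,0,0],"twist":-0.12}])

```text
clock: 27.58
eef_pos: [505.4, -311.5, 302.3]
tool_rot: [-3.141, 0.0, 0.725]
force: [-0.5, 0.5, -0.2]
width: 85.7
gripper_force: 0.0
```

Emit:
drive_tool(motion=[{"fingers":1,"linear":[0,0,0],"twist":-0.12},{"fingers":1,"linear":[0,0,0],"twist":-0.12},{"fingers":1,"linear":[0,0,0],"twist":-0.12},{"fingers":1,"linear":[0,0,0],"twist":-0.12},{"fingers":1,"linear":[0,0,0],"twist":-0.12}])

```text
clock: 28.0
eef_pos: [505.4, -311.5, 302.3]
tool_rot: [-3.141, -0.0, 1.325]
force: [-0.5, -0.7, 0.3]
width: 85.2
gripper_force: 0.0
```

Emit:
drive_tool(motion=[{"fingers":1,"linear":[0,0,0],"twist":-0.12},{"fingers":1,"linear":[0,0,0],"twist":-0.12},{"fingers":1,"linear":[0,0,0],"twist":-0.12},{"fingers":1,"linear":[0,0,0],"twist":0}])

```text
clock: 28.33
eef_pos: [505.4, -311.6, 302.3]
tool_rot: [-3.141, -0.001, 1.682]
force: [0.2, 0.8, 0.5]
width: 85.1
gripper_force: 0.0
```

Emit:
drive_tool(motion=[{"fingers":1,"linear":[0.032,-0.0135,0],"twist":0},{"fingers":1,"linear":[0.032,-0.0135,0],"twist":0},{"fingers":1,"linear":[0.032,-0.0135,0],"twist":0},{"fingers":1,"linear":[0.032,-0.0135,0],"twist":0},{"fingers":1,"linear":[0.03,-0.0135,0],"twist":0}])

```text
clock: 28.75
eef_pos: [420.3, -160.1, 302.5]
tool_rot: [-3.141, -0.001, 1.675]
force: [-0.4, 0.2, 0.4]
width: 85.3
gripper_force: 0.0
```

Emit:
drive_tool(motion=[{"fingers":1,"linear":[0,0,0],"twist":0},{"fingers":1,"linear":[0,0,0],"twist":0},{"fingers":1,"linear":[0,0,0],"twist":0},{"fingers":1,"linear":[0,0,0],"twist":0}])

```text
clock: 29.08
eef_pos: [422.1, -162.8, 302.8]
tool_rot: [3.141, 0.0, 1.676]
force: [0.3, 1.7, -0.7]
width: 85.6
gripper_force: 0.0
```

```bash
sed -i 's/def go(frame,xyz):/def go(frame,xyz,off=0):/; s/round(yaw-a,3))/round(yaw-a-off,3))/' h.py
sed -i 's/^F={/F={"w":([0,0],0),/' h.py
python3 - <<'E'
from h import *
from cell import cams,monitor
go('w',(417,-162,45),1.702); print(np.round(monitor.read_state()["qpos"],2))
t=cams.get_image("top")["color"];w=cams.get_image("wrist");cv2.imwrite('pics/top2.png',t)
c=w["color"].copy()
for ang in np.arange(0,6.28,.3):
    p=proj([417+31*np.cos(ang),-162+31*np.sin(ang),85],w);cv2.circle(c,tuple(int(q) for q in p),1,(0,0,255),-1)
a=cv2.resize(t[150:265,200:420],None,fx=2.6,fy=2.6,interpolation=cv2.INTER_CUBIC)
c=cv2.resize(c,(400,300));b=np.zeros((300,a.shape[1],3),np.uint8);b[:,:400]=c
cv2.imwrite('pics/m5.png',np.vstack([a,b]))
E
```

```text
world [ 422.1 -162.8  302.8] yaw 1.676 in frame [ 422.1 -162.8] target [ 417. -162.] shift mm [  1.4  -5.  257.8] twist -0.026
[ 0.45  0.26 -0.19  1.94  0.06  0.95  0.34]
```

View pics/m5.png

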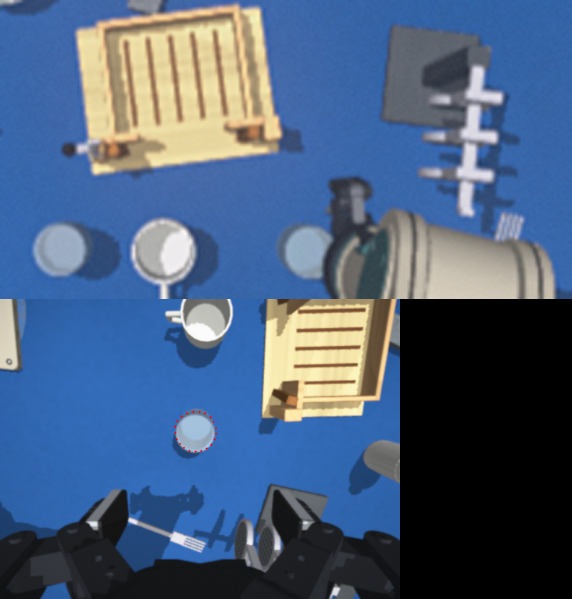

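All three strainers hang on hook_b, at crop (480,98), (475,136) and (467,175). My tumbler circle fits the glass at (195,432). I descend on tumbler1.

Emit:
drive_tool(motion=[{"fingers":1,"linear":[0.0015,-0.005,0.03],"twist":-0.026},{"fingers":1,"linear":[0,0,0.04],"twist":0},{"fingers":1,"linear":[0,0,0.04],"twist":0},{"fingers":1,"linear":[0,0,0.03],"twist":0},{"fingers":1,"linear":[0,0,0.02],"twist":0}])

```text
clock: 29.6
eef_pos: [415.1, -161.0, 139.9]
tool_rot: [-3.138, -0.002, 1.703]
force: [0.3, -0.2, 0.3]
width: 85.2
gripper_force: 0.0
```

Emit:
drive_tool(motion=[{"fingers":1,"linear":[0,0,0.01],"twist":0},{"fingers":1,"linear":[0,0,0],"twist":0},{"fingers":1,"linear":[0,0,0],"twist":0},{"fingers":1,"linear":[0,0,0],"twist":0}])

```text
clock: 29.93
eef_pos: [417.2, -161.3, 133.3]
tool_rot: [3.14, 0.001, 1.704]
force: [0.6, 0.3, 0.0]
width: 85.6
gripper_force: 0.0
```

```bash
python3 -c "
from h import *
go('w',(417,-162,40),1.702)"
```

```text
world [ 417.2 -161.3  133.3] yaw 1.704 in frame [ 417.2 -161.3] target [ 417. -162.] shift mm [-0.7 -0.3 93.3] twist 0.002
```

Emit:
drive_tool(motion=[{"fingers":1,"linear":[-0.001,0,0.025],"twist":0},{"fingers":1,"linear":[0,0,0.03],"twist":0},{"fingers":1,"linear":[0,0,0.024],"twist":0},{"fingers":1,"linear":[0,0,0.014],"twist":0},{"fingers":1,"linear":[0,0,0],"twist":0}])

```text
clock: 30.35
eef_pos: [415.4, -161.7, 38.5]
tool_rot: [-3.138, -0.001, 1.705]
force: [-0.1, 0.1, 0.1]
width: 85.4
gripper_force: 0.0
```

Emit:
drive_tool(motion=[{"fingers":0.8,"linear":[0,0,0],"twist":0},{"fingers":0.6,"linear":[0,0,0],"twist":0},{"fingers":0.6,"linear":[0,0,0],"twist":0},{"fingers":0.6,"linear":[0,0,0],"twist":0},{"fingers":0.6,"linear":[0,0,0],"twist":0}])

```text
clock: 30.77
eef_pos: [417.7, -162.3, 41.5]
tool_rot: [3.139, 0.002, 1.704]
force: [-0.8, 0.5, 7.5]
width: 60.9
gripper_force: 65.3
```

Emit:
drive_tool(motion=[{"fingers":0.6,"linear":[0,0,0],"twist":0},{"fingers":0.6,"linear":[0,0,0],"twist":0}])

```text
clock: 30.93
eef_pos: [417.7, -162.3, 41.5]
tool_rot: [3.139, 0.002, 1.704]
force: [-1.4, -0.6, 7.8]
width: 60.9
gripper_force: 65.3
```

```bash
python3 -c "
from h import *
go('bay',(80,-39,250),1.571)"
```

```text
world [ 417.7 -162.3   41.5] yaw 1.704 in frame [-142.8 -122.1] target [627.7 -50.8] shift mm [  82.5  223.  -208.5] twist 0.002
```

Emit:
drive_tool(motion=[{"fingers":0.6,"linear":[0,0,-0.02],"twist":0},{"fingers":0.6,"linear":[0,0,-0.04],"twist":0},{"fingers":0.6,"linear":[0,0,-0.04],"twist":0},{"fingers":0.6,"linear":[0,0,-0.03],"twist":0},{"fingers":0.6,"linear":[0,0,-0.01],"twist":0}])

```text
clock: 31.35
eef_pos: [419.4, -162.5, 185.0]
tool_rot: [3.133, 0.004, 1.705]
force: [1.2, -0.2, -2.1]
width: 60.9
gripper_force: 66.0
```

Emit:
drive_tool(motion=[{"fingers":0.6,"linear":[0.01,0.027,0],"twist":0},{"fingers":0.6,"linear":[0.0138,0.037,0],"twist":0},{"fingers":0.6,"linear":[0.0138,0.037,0],"twist":0},{"fingers":0.6,"linear":[0.0138,0.037,0],"twist":0},{"fingers":0.6,"linear":[0.0138,0.037,0],"twist":0}])

```text
clock: 31.77
eef_pos: [583.0, -72.8, 181.1]
tool_rot: [3.139, 0.0, 1.705]
force: [1.1, -1.2, -2.2]
width: 61.0
gripper_force: 66.0
```

Emit:
drive_tool(motion=[{"fingers":0.6,"linear":[0.01,0.027,0],"twist":0},{"fingers":0.6,"linear":[0.007,0.02,0],"twist":0},{"fingers":0.6,"linear":[0,0,0],"twist":0},{"fingers":0.6,"linear":[0,0,0],"twist":0},{"fingers":0.6,"linear":[0,0,0],"twist":0}])

```text
clock: 32.18
eef_pos: [624.7, -51.4, 180.1]
tool_rot: [-3.141, 0.0, 1.704]
force: [-0.5, 0.1, -1.8]
width: 60.5
gripper_force: 66.1
```

```bash
python3 -c "
from h import *
go('bay',(80,-39,49),1.571)"
```

```text
world [624.7 -51.4 180.1] yaw 1.704 in frame [ 76.9 -39.1] target [627.7 -50.8] shift mm [1.000e-01 3.100e+00 1.311e+02] twist 0.002
```

Emit:
drive_tool(motion=[{"fingers":0.6,"linear":[0,0.003,0.02],"twist":0},{"fingers":0.6,"linear":[0,0,0.03],"twist":0},{"fingers":0.6,"linear":[0,0,0.03],"twist":0},{"fingers":0.6,"linear":[0,0,0.02],"twist":0},{"fingers":0.6,"linear":[0,0,0.01],"twist":0}])

```text
clock: 32.6
eef_pos: [625.5, -51.7, 67.5]
tool_rot: [-3.136, -0.0, 1.703]
force: [0.1, 0.7, -2.3]
width: 60.9
gripper_force: 66.1
```

Emit:
drive_tool(motion=[{"fingers":0.6,"linear":[0,0,0],"twist":0},{"fingers":0.6,"linear":[0,0,0],"twist":0},{"fingers":0.6,"linear":[0,0,0.01],"twist":0},{"fingers":0.6,"linear":[0,0,0.007],"twist":0},{"fingers":0.6,"linear":[0,0,0],"twist":0}])

```text
clock: 33.02
eef_pos: [628.0, -50.4, 52.2]
tool_rot: [-3.14, -0.0, 1.705]
force: [0.6, -0.3, -2.5]
width: 61.1
gripper_force: 66.1
```

Emit:
drive_tool(motion=[{"fingers":0.6,"linear":[0,0,0.002],"twist":0},{"fingers":0.6,"linear":[0,0,0.002],"twist":0},{"fingers":0.6,"linear":[0,0,0],"twist":0}])

```text
clock: 33.27
eef_pos: [628.6, -50.2, 48.8]
tool_rot: [-3.142, -0.0, 1.705]
force: [-0.1, -0.7, -1.8]
width: 60.7
gripper_force: 66.1
```

Emit:
drive_tool(motion=[{"fingers":0.6,"linear":[0,0,0.002],"twist":0},{"fingers":0.6,"linear":[0,0,0],"twist":0},{"fingers":0.6,"linear":[0,0,0],"twist":0}])

```text
clock: 33.52
eef_pos: [629.0, -50.2, 47.6]
tool_rot: [3.141, 0.0, 1.705]
force: [-1.5, -0.5, 4.2]
width: 60.8
gripper_force: 66.1
```

Emit:
drive_tool(motion=[{"fingers":0.8,"linear":[0,0,0],"twist":0},{"fingers":1,"linear":[0,0,0],"twist":0},{"fingers":1,"linear":[0,0,0],"twist":0},{"fingers":1,"linear":[0,0,0],"twist":0},{"fingers":1,"linear":[0,0,-0.02],"twist":0}])

```text
clock: 33.93
eef_pos: [625.7, -50.2, 63.6]
tool_rot: [-3.135, -0.001, 1.705]
force: [-0.6, -0.7, -0.2]
width: 85.4
gripper_force: 0.0
```

Emit:
drive_tool(motion=[{"fingers":1,"linear":[0,0,-0.04],"twist":0},{"fingers":1,"linear":[0,0,-0.04],"twist":0},{"fingers":1,"linear":[0,0,-0.04],"twist":0},{"fingers":1,"linear":[0,0,-0.04],"twist":0},{"fingers":1,"linear":[0,0,0],"twist":0}])

```text
clock: 34.35
eef_pos: [633.7, -50.1, 235.7]
tool_rot: [3.126, 0.002, 1.704]
force: [1.3, 0.1, -0.0]
width: 85.3
gripper_force: 0.0
```

Emit:
drive_tool(motion=[{"fingers":1,"linear":[0.0245,-0.0235,0],"twist":0},{"fingers":1,"linear":[0.0245,-0.0235,0],"twist":0},{"fingers":1,"linear":[0.0245,-0.0235,0],"twist":0},{"fingers":1,"linear":[0.0245,-0.0235,0],"twist":0},{"fingers":1,"linear":[0.0245,-0.0235,0],"twist":0}])

```text
clock: 34.77
eef_pos: [494.4, 56.2, 226.7]
tool_rot: [3.141, -0.0, 1.704]
force: [0.2, 1.1, 0.0]
width: 85.1
gripper_force: 0.0
```

Emit:
drive_tool(motion=[{"fingers":1,"linear":[0.0245,-0.0235,0],"twist":0},{"fingers":1,"linear":[0.0245,-0.0235,0],"twist":0},{"fingers":1,"linear":[0.0245,-0.0235,0],"twist":0},{"fingers":1,"linear":[0,0,0],"twist":0},{"fingers":1,"linear":[0,0,0],"twist":0}])

```text
clock: 35.18
eef_pos: [415.0, 120.0, 227.1]
tool_rot: [3.141, -0.0, 1.709]
force: [0.1, -0.6, 0.2]
width: 85.5
gripper_force: 0.0
```

Emit:
drive_tool(motion=[{"fingers":1,"linear":[0,0,0],"twist":0},{"fingers":1,"linear":[0,0,0],"twist":0},{"fingers":1,"linear":[0,0,0],"twist":0}])

```text
clock: 35.43
eef_pos: [417.0, 118.1, 226.7]
tool_rot: [3.141, 0.0, 1.703]
force: [0.2, 0.4, -0.4]
width: 85.3
gripper_force: 0.0
```

Run:
```python
from h import *
from cell import cams,monitor
go('w',(416.5,118.5,40),1.702)
t=cams.get_image("top")["color"];w=cams.get_image("wrist");cv2.imwrite('pics/top3.png',t)
c=w["color"].copy()
for ang in np.arange(0,6.28,.3):
    p=proj([416.5+31*np.cos(ang),118.5+31*np.sin(ang),85],w);cv2.circle(c,tuple(int(q) for q in p),1,(0,0,255),-1)
a=cv2.resize(t[150:265,200:420],None,fx=2.6,fy=2.6,interpolation=cv2.INTER_CUBIC)
c=cv2.resize(c,(400,300));b=np.zeros((300,a.shape[1],3),np.uint8);b[:,:400]=c
cv2.imwrite('pics/m6.png',np.vstack([a,b]))
```

```text
world [417.  118.1 226.7] yaw 1.703 in frame [417.  118.1] target [416.5 118.5] shift mm [  0.5  -0.5 186.7] twist 0.001
```

View pics/m6.png

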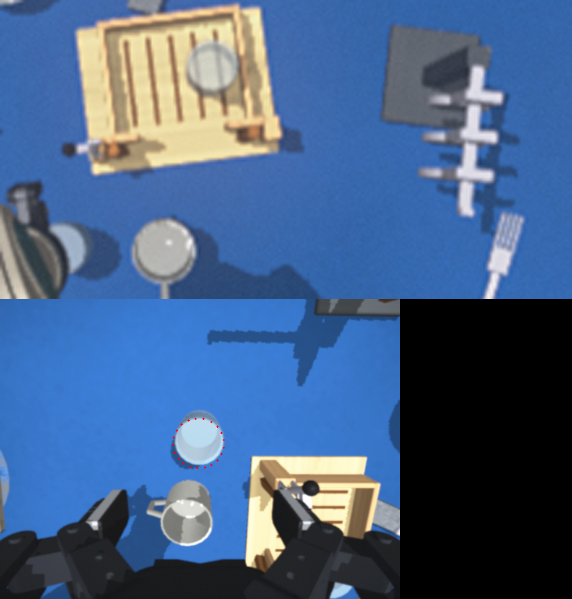

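Tumbler1 stands in the bay at crop (212,66), and tumbler0 fits its circle. I descend on tumbler0.

Emit:
drive_tool(motion=[{"fingers":1,"linear":[0,0,0.03],"twist":0},{"fingers":1,"linear":[0,0,0.04],"twist":0},{"fingers":1,"linear":[0,0,0.03],"twist":0},{"fingers":1,"linear":[0,0,0.01],"twist":0},{"fingers":1,"linear":[0,0,0],"twist":0}])

```text
clock: 35.95
eef_pos: [414.6, 117.9, 114.4]
tool_rot: [-3.136, 0.001, 1.704]
force: [-1.3, 0.6, -0.1]
width: 85.5
gripper_force: 0.0
```

Emit:
drive_tool(motion=[{"fingers":1,"linear":[0,0,0.02],"twist":0},{"fingers":1,"linear":[0,0,0.03],"twist":0},{"fingers":1,"linear":[0,0,0.018],"twist":0},{"fingers":1,"linear":[0,0,0.008],"twist":0},{"fingers":1,"linear":[0,0,0],"twist":0}])

```text
clock: 36.37
eef_pos: [416.1, 118.2, 41.7]
tool_rot: [-3.14, 0.001, 1.705]
force: [0.3, 0.7, -0.0]
width: 85.6
gripper_force: 0.0
```

Emit:
drive_tool(motion=[{"fingers":0.8,"linear":[0,0,0],"twist":0},{"fingers":0.6,"linear":[0,0,0],"twist":0},{"fingers":0.6,"linear":[0,0,0],"twist":0},{"fingers":0.6,"linear":[0,0,0],"twist":0},{"fingers":0.6,"linear":[0,0,0],"twist":0}])

```text
clock: 36.78
eef_pos: [416.7, 118.7, 43.8]
tool_rot: [3.14, 0.001, 1.704]
force: [-0.5, -0.6, 7.0]
width: 60.9
gripper_force: 64.6
```

Emit:
drive_tool(motion=[{"fingers":0.6,"linear":[0,0,0],"twist":0},{"fingers":0.6,"linear":[0,0,0],"twist":0}])

```text
clock: 36.95
eef_pos: [416.7, 118.7, 43.8]
tool_rot: [3.14, 0.001, 1.704]
force: [0.0, -0.6, 8.2]
width: 60.8
gripper_force: 64.6
```

```bash
python3 -c "
from h import *
go('bay',(80,39,250),1.571)"
```

```text
world [416.7 118.7  43.8] yaw 1.704 in frame [-107.1  156.6] target [617.5  26.5] shift mm [-118.1  186.8 -206.2] twist 0.002
```

Emit:
drive_tool(motion=[{"fingers":0.6,"linear":[0,0,-0.025],"twist":0},{"fingers":0.6,"linear":[0,0,-0.04],"twist":0},{"fingers":0.6,"linear":[0,0,-0.04],"twist":0},{"fingers":0.6,"linear":[0,0,-0.04],"twist":0},{"fingers":0.6,"linear":[0,0,-0.035],"twist":0}])

```text
clock: 37.37
eef_pos: [415.6, 119.4, 225.5]
tool_rot: [3.141, -0.001, 1.706]
force: [1.5, 0.3, -2.3]
width: 60.9
gripper_force: 66.0
```

Emit:
drive_tool(motion=[{"fingers":0.6,"linear":[-0.01,0.0155,0],"twist":0},{"fingers":0.6,"linear":[-0.0195,0.031,0],"twist":0},{"fingers":0.6,"linear":[-0.0195,0.031,0],"twist":0},{"fingers":0.6,"linear":[-0.0195,0.031,0],"twist":0},{"fingers":0.6,"linear":[-0.0195,0.031,0],"twist":0}])

```text
clock: 37.78
eef_pos: [567.0, 49.5, 223.3]
tool_rot: [-3.141, -0.0, 1.705]
force: [0.6, 0.2, -2.2]
width: 60.5
gripper_force: 66.0
```

Emit:
drive_tool(motion=[{"fingers":0.6,"linear":[-0.0195,0.031,0],"twist":0},{"fingers":0.6,"linear":[-0.01,0.0155,0],"twist":0},{"fingers":0.6,"linear":[0,0,0],"twist":0},{"fingers":0.6,"linear":[0,0,0],"twist":0},{"fingers":0.6,"linear":[0,0,0],"twist":0}])

```text
clock: 38.2
eef_pos: [614.8, 28.1, 222.4]
tool_rot: [-3.139, -0.001, 1.706]
force: [-0.4, -0.1, -1.7]
width: 60.8
gripper_force: 66.0
```

```bash
python3 -c "
from h import *
go('bay',(80,39,49),1.571)"
```

```text
world [614.8  28.1 222.4] yaw 1.706 in frame [77.5 41. ] target [617.5  26.5] shift mm [ -2.    2.5 173.4] twist 0.004
```

Emit:
drive_tool(motion=[{"fingers":0.6,"linear":[-0.002,0.002,0.025],"twist":0},{"fingers":0.6,"linear":[0,0,0.04],"twist":0},{"fingers":0.6,"linear":[0,0,0.04],"twist":0},{"fingers":0.6,"linear":[0,0,0.03],"twist":0},{"fingers":0.6,"linear":[0,0,0.015],"twist":0}])

```text
clock: 38.62
eef_pos: [614.1, 26.0, 68.9]
tool_rot: [-3.134, -0.0, 1.707]
force: [0.2, -0.7, -1.7]
width: 60.7
gripper_force: 66.0
```

Emit:
drive_tool(motion=[{"fingers":0.6,"linear":[0,0,0.005],"twist":0},{"fingers":0.6,"linear":[0,0,0],"twist":0},{"fingers":0.6,"linear":[0,0,0],"twist":0},{"fingers":0.6,"linear":[0,0,0.01],"twist":0},{"fingers":0.6,"linear":[0,0,0.004],"twist":0}])

```text
clock: 39.03
eef_pos: [618.9, 25.5, 54.1]
tool_rot: [3.14, 0.001, 1.705]
force: [-0.3, 0.3, -0.9]
width: 61.0
gripper_force: 66.0
```

Emit:
drive_tool(motion=[{"fingers":0.6,"linear":[0,0,0.002],"twist":0},{"fingers":0.6,"linear":[0,0,0.002],"twist":0},{"fingers":0.6,"linear":[0,0,0],"twist":0}])

```text
clock: 39.28
eef_pos: [618.2, 25.3, 49.9]
tool_rot: [-3.141, 0.001, 1.705]
force: [-1.5, -0.2, 2.5]
width: 61.2
gripper_force: 66.3
```

Emit:
drive_tool(motion=[{"fingers":0.8,"linear":[0,0,0],"twist":0},{"fingers":1,"linear":[0,0,0],"twist":0},{"fingers":1,"linear":[0,0,0],"twist":0},{"fingers":1,"linear":[0,0,0],"twist":0},{"fingers":1,"linear":[0,0,-0.02],"twist":0}])

```text
clock: 39.7
eef_pos: [615.5, 24.9, 66.4]
tool_rot: [-3.134, 0.0, 1.705]
force: [-0.6, -1.0, 0.0]
width: 85.8
gripper_force: 0.0
```

Emit:
drive_tool(motion=[{"fingers":1,"linear":[0,0,-0.04],"twist":0},{"fingers":1,"linear":[0,0,-0.04],"twist":0},{"fingers":1,"linear":[0,0,-0.04],"twist":0},{"fingers":1,"linear":[0,0,-0.04],"twist":0},{"fingers":1,"linear":[0,0,-0.04],"twist":0.12}])

```text
clock: 40.12
eef_pos: [617.9, 25.4, 271.3]
tool_rot: [-3.14, 0.0, 1.584]
force: [1.6, -0.6, -0.9]
width: 85.1
gripper_force: 0.0
```

Emit:
drive_tool(motion=[{"fingers":1,"linear":[0,0,-0.03],"twist":0.12},{"fingers":1,"linear":[0,0,0],"twist":0.12},{"fingers":1,"linear":[0,0,0],"twist":0.12},{"fingers":1,"linear":[0,0,0],"twist":0.12},{"fingers":1,"linear":[0,0,0],"twist":0.12}])

```text
clock: 40.53
eef_pos: [618.3, 25.5, 299.6]
tool_rot: [-3.142, 0.001, 0.979]
force: [0.6, 0.4, -0.0]
width: 85.6
gripper_force: 0.0
```

Emit:
drive_tool(motion=[{"fingers":1,"linear":[0,0,0],"twist":0.12},{"fingers":1,"linear":[0,0,0],"twist":0.12},{"fingers":1,"linear":[0,0,0],"twist":0.12},{"fingers":1,"linear":[0,0,0],"twist":0.12},{"fingers":1,"linear":[0,0,0],"twist":0.12}])

```text
clock: 40.95
eef_pos: [618.2, 25.6, 299.3]
tool_rot: [3.141, 0.001, 0.379]
force: [-0.9, 1.3, 0.1]
width: 85.7
gripper_force: 0.0
```

Emit:
drive_tool(motion=[{"fingers":1,"linear":[0,0,0],"twist":0.12},{"fingers":1,"linear":[0,0,0],"twist":0.12},{"fingers":1,"linear":[0,0,0],"twist":0.045},{"fingers":1,"linear":[0,0,0],"twist":0}])

```text
clock: 41.28
eef_pos: [618.2, 25.8, 299.2]
tool_rot: [3.141, 0.001, 0.099]
force: [-0.7, -0.3, 0.4]
width: 85.4
gripper_force: 0.0
```

```bash
python3 -c "
from h import *
go('ha',(-34,0,194))
from cell import cams
cv2.imwrite('pics/top4.png',cams.get_image('top')['color'])"
```

```text
world [618.2  25.8 299.2] yaw 0.099 in frame [ -19. -332.] target [570.2 354.6] shift mm [ -15.2 -332.   105.2] twist -0.001
```

Emit:
drive_tool(motion=[{"fingers":1,"linear":[-0.0017,-0.037,0],"twist":0},{"fingers":1,"linear":[-0.0017,-0.037,0],"twist":0},{"fingers":1,"linear":[-0.0017,-0.037,0],"twist":0},{"fingers":1,"linear":[-0.0017,-0.037,0],"twist":0},{"fingers":1,"linear":[-0.0017,-0.037,0],"twist":0}])

```text
clock: 41.75
eef_pos: [591.0, 210.3, 299.3]
tool_rot: [3.141, 0.001, 0.101]
force: [0.9, 0.3, -0.2]
width: 85.5
gripper_force: 0.0
```

Emit:
drive_tool(motion=[{"fingers":1,"linear":[-0.0017,-0.037,0],"twist":0},{"fingers":1,"linear":[-0.0017,-0.037,0],"twist":0},{"fingers":1,"linear":[-0.0017,-0.037,0],"twist":0},{"fingers":1,"linear":[-0.0017,-0.036,0],"twist":0},{"fingers":1,"linear":[0,0,0],"twist":0}])

```text
clock: 42.17
eef_pos: [565.5, 365.1, 298.6]
tool_rot: [-3.134, 0.004, 0.113]
force: [-1.3, 1.4, 0.8]
width: 85.4
gripper_force: 0.0
```

Emit:
drive_tool(motion=[{"fingers":1,"linear":[0,0,0],"twist":0},{"fingers":1,"linear":[0,0,0],"twist":0},{"fingers":1,"linear":[0,0,0],"twist":0},{"fingers":1,"linear":[0,0,0],"twist":0},{"fingers":1,"linear":[0,0,0],"twist":0}])

```text
clock: 42.58
eef_pos: [570.8, 352.7, 299.3]
tool_rot: [3.14, 0.001, 0.098]
force: [-0.6, -0.1, -0.4]
width: 85.3
gripper_force: 0.0
```

Run:
```python
from h import *
from cell import cams
go('ha',(-34,0,194))
im=cams.get_image("wrist");c=im["color"]
import pickle;pickle.dump({k:im[k] for k in"KRt"},open("w.pkl","wb"));cv2.imwrite("pics/w3raw.png",c)
o=np.array(F["ha"][0]);a=.1;u=np.array([np.cos(a),np.sin(a)]);v=np.array([-u[1],u[0]])
P=[proj([*(o+u*x+v*y),225],im) for x in(-39,-29) for y in(-18,18)];m=np.mean(P,0).astype(int);print(P)
x0,y0=m[0]-50,max(m[1]-37,0);k=7
d=cv2.resize(c[y0:y0+80,x0:x0+105],None,fx=k,fy=k,interpolation=cv2.INTER_CUBIC)
for p in P: cv2.circle(d,tuple(int(q) for q in (p-[x0,y0]+.5)*k),3,(0,0,255),-1)
for j in range(0,105,10): cv2.putText(d,str(x0+j),(j*k,10),0,.35,(0,255,255),1)
for j in range(0,80,10): cv2.putText(d,str(y0+j),(0,j*k+4),0,.35,(0,255,255),1)
cv2.imwrite("pics/w3.png",d)
```

```text
world [570.8 352.7 299.3] yaw 0.098 in frame [-33.6  -1.9] target [570.2 354.6] shift mm [ -0.4  -1.9 105.3] twist -0.002
[array([279.13496742, 214.47484923]), array([230.606409  , 214.60901065]), array([279.37544182, 201.54021093]), array([230.27625471, 201.67494213])]
```

View pics/w3.png

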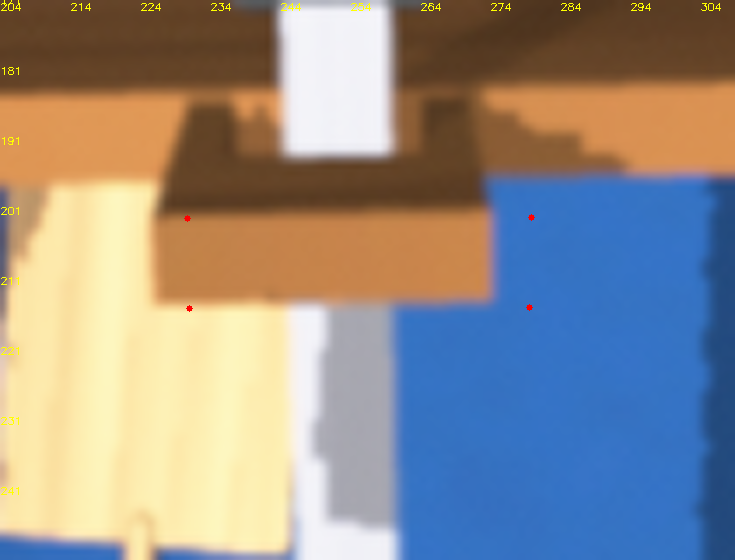

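Run:
```python
from h import *
import pickle
c=pickle.load(open("w.pkl","rb"))
P=[at(p,225,c) for p in((225.2,200.4),(273.9,200.4),(225.2,213.5),(273.9,213.5))]
m=np.mean(P,0);print(np.round(P,1),m);print(np.arctan2(*(np.array(P[1])-P[0])[:2]))
go('w',(m[0],m[1],194),.1)
print('arm',at((251.4,192),200,c))
# bay refine: way post tops etc. in top4
im=cv2.imread('pics/top3.png')
d=cv2.resize(im[148:220,222:322],None,fx=8,fy=8,interpolation=cv2.INTER_CUBIC)
for X in([0,85,84],[0,-85,84],[6.6,-70,84],[6.6,70,84],[-25,115,6],[-25,-115,6],[155,115,6],[155,-115,6],[150,87,51],[150,-87,51],[0,102,104],[80,-39,91]):
    o,a=F['bay'];w=np.array(o)+np.array([[np.cos(a),-np.sin(a)],[np.sin(a),np.cos(a)]])@X[:2]
    p=(proj([*w,X[2]],"top")-[222,148]+.5)*8;cv2.circle(d,tuple(int(q) for q in p),3,(0,0,255),-1)
cv2.imwrite('pics/bay.png',d)
```

```text
[[574.  376.8 225. ]
 [577.4 341.3 225. ]
 [563.9 376.1 225. ]
 [567.4 340.1 225. ]] [570.65540308 358.5736006  225.        ]
3.0444474065781097
world [570.6 353.1 299.3] yaw 0.098 in frame [570.6 353.1] target [570.7 358.6] shift mm [  0.6  -5.5 105.3] twist -0.002
arm [575.63332781 357.9880198  200.        ]
```

View pics/bay.png

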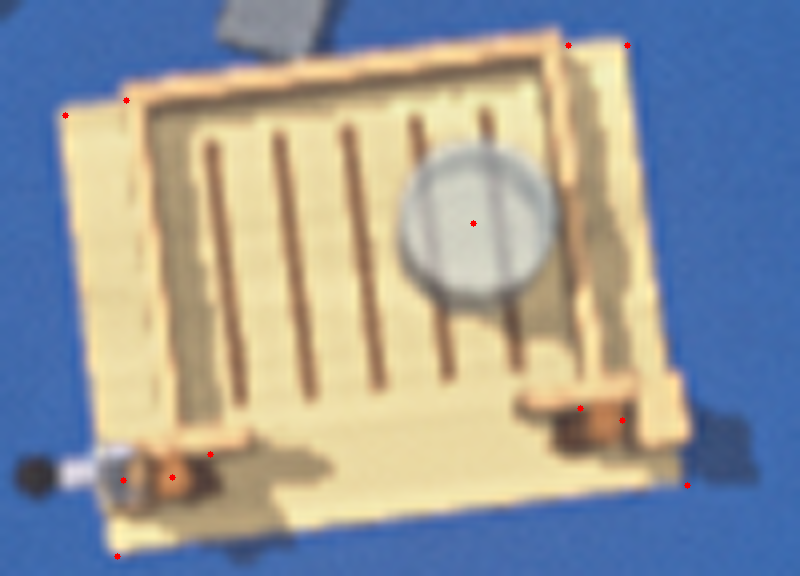

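Emit:
drive_tool(motion=[{"fingers":1,"linear":[0,-0.0055,0.02],"twist":0},{"fingers":1,"linear":[0,0,0.03],"twist":0},{"fingers":1,"linear":[0,0,0.03],"twist":0},{"fingers":1,"linear":[0,0,0.015],"twist":0},{"fingers":1,"linear":[0,0,0.009],"twist":0}])

```text
clock: 43.05
eef_pos: [568.3, 358.3, 192.4]
tool_rot: [3.139, 0.005, 0.099]
force: [0.2, -0.0, 0.3]
width: 85.5
gripper_force: 0.0
```

Emit:
drive_tool(motion=[{"fingers":1,"linear":[0,0,0],"twist":0},{"fingers":1,"linear":[0,0,0],"twist":0},{"fingers":1,"linear":[0,0,0],"twist":0},{"fingers":1,"linear":[0,0,0],"twist":0}])

```text
clock: 43.38
eef_pos: [570.3, 360.3, 196.9]
tool_rot: [-3.141, -0.002, 0.1]
force: [-0.4, 0.0, -0.3]
width: 85.2
gripper_force: 0.0
```

```bash
python3 -c "
from h import *
go('w',(570.7,358.6,193),.1)"
```

```text
world [570.3 360.3 196.9] yaw 0.1 in frame [570.3 360.3] target [570.7 358.6] shift mm [0.2 1.7 3.9] twist -0.0
```

Emit:
drive_tool(motion=[{"fingers":1,"linear":[0,0.0015,0.003],"twist":0},{"fingers":0.3,"linear":[0,0,0],"twist":0},{"fingers":0.2,"linear":[0,0,0],"twist":0},{"fingers":0.2,"linear":[0,0,0],"twist":0},{"fingers":0.2,"linear":[0,0,0],"twist":0}])

```text
clock: 43.8
eef_pos: [569.5, 358.3, 192.2]
tool_rot: [3.141, 0.001, 0.1]
force: [-0.1, -0.1, -0.5]
width: 38.6
gripper_force: 0.0
```

Emit:
drive_tool(motion=[{"fingers":0.2,"linear":[0,0,0],"twist":0},{"fingers":0.2,"linear":[0,0,0],"twist":0},{"fingers":0.2,"linear":[0,0,0],"twist":0},{"fingers":0.2,"linear":[0,0,0],"twist":0}])

```text
clock: 44.13
eef_pos: [569.7, 358.3, 192.5]
tool_rot: [3.141, 0.001, 0.1]
force: [-0.8, 0.3, 3.5]
width: 35.1
gripper_force: 60.0
```

Emit:
drive_tool(motion=[{"fingers":0.2,"linear":[0,0,-0.0075],"twist":0},{"fingers":0.2,"linear":[0,0,-0.0065],"twist":0},{"fingers":0.2,"linear":[0,0,0],"twist":0},{"fingers":0.2,"linear":[0,0,0],"twist":0},{"fingers":0.2,"linear":[0,0,0],"twist":0}])

```text
clock: 44.55
eef_pos: [569.3, 358.2, 205.9]
tool_rot: [3.141, 0.002, 0.1]
force: [0.4, -0.4, -2.3]
width: 35.0
gripper_force: 59.9
```

Run:
```python
from h import *
w=dict(K=np.array([[308.051,0,255.7746],[0,308.051,196.3],[0,0,1]]),R=np.array([[.1092,-.9939,-.0138],[-.9602,-.109,.257],[-.257,-.0148,-.9663]]),t=np.array([308.65,436.98,596.76]))
for z in(0,50,100,150): print(z,"top edge y",at((112,198),z)[:2].round(),"wrist",at((187,83),z,w)[:2].round(), "gate end wrist",at((187,80),z,w)[:2].round())
```

```text
0 top edge y [563. 492.] wrist [571. 473.] gate end wrist [575. 473.]
50 top edge y [560. 472.] wrist [568. 461.] gate end wrist [571. 461.]
100 top edge y [556. 451.] wrist [564. 449.] gate end wrist [567. 450.]
150 top edge y [553. 430.] wrist [561. 438.] gate end wrist [564. 438.]
```

Emit:
drive_tool(motion=[{"fingers":0.2,"linear":[-0.012,0,0],"twist":0},{"fingers":0.2,"linear":[-0.022,0,0],"twist":0},{"fingers":0.2,"linear":[-0.03,0,0],"twist":0},{"fingers":0.2,"linear":[-0.03,0,0],"twist":0},{"fingers":0.2,"linear":[-0.03,0,0],"twist":0}])

```text
clock: 44.97
eef_pos: [444.7, 345.4, 205.8]
tool_rot: [3.141, 0.002, 0.099]
force: [-0.2, 0.9, -2.4]
width: 35.0
gripper_force: 60.0
```

Emit:
drive_tool(motion=[{"fingers":0.2,"linear":[-0.025,0,0],"twist":0},{"fingers":0.2,"linear":[-0.016,0,0],"twist":0},{"fingers":0.2,"linear":[0,0,0],"twist":0},{"fingers":0.2,"linear":[0,0,-0.03],"twist":0},{"fingers":0.2,"linear":[0,0,-0.03],"twist":0}])

```text
clock: 45.38
eef_pos: [404.8, 340.9, 265.6]
tool_rot: [3.138, 0.004, 0.1]
force: [1.0, 0.2, -2.4]
width: 35.0
gripper_force: 60.7
```

Emit:
drive_tool(motion=[{"fingers":0.2,"linear":[0,0,-0.035],"twist":0},{"fingers":0.2,"linear":[0,0,-0.035],"twist":0},{"fingers":0.2,"linear":[0,0,0],"twist":0},{"fingers":0.2,"linear":[0,0,0],"twist":0}])

```text
clock: 45.72
eef_pos: [407.1, 342.6, 338.2]
tool_rot: [-3.139, -0.003, 0.099]
force: [-0.6, 0.0, -3.3]
width: 34.8
gripper_force: 61.0
```

```bash
sed -i 's/"bay":(\[543.3,-22.6\]/"bay":([544.7,-21.2]/' h.py; python3 -c "
from h import *
go('bay',(-4,0,290))"
```

```text
world [407.1 342.6 338.2] yaw 0.099 in frame [-88.9 378.7] target [540.7 -21.7] shift mm [ 96.9 375.8  48.2] twist -0.032
```

Emit:
drive_tool(motion=[{"fingers":0.2,"linear":[0.0097,0.037,0],"twist":0},{"fingers":0.2,"linear":[0.0097,0.038,0],"twist":0},{"fingers":0.2,"linear":[0.0097,0.038,0],"twist":0},{"fingers":0.2,"linear":[0.0097,0.038,0],"twist":0},{"fingers":0.2,"linear":[0.0097,0.038,0],"twist":0}])

```text
clock: 46.13
eef_pos: [472.3, 156.3, 334.6]
tool_rot: [3.14, 0.004, 0.1]
force: [1.2, 0.7, -2.7]
width: 34.8
gripper_force: 61.0
```

Emit:
drive_tool(motion=[{"fingers":0.2,"linear":[0.0097,0.038,0],"twist":0},{"fingers":0.2,"linear":[0.0097,0.038,0],"twist":0},{"fingers":0.2,"linear":[0.0097,0.038,0],"twist":0},{"fingers":0.2,"linear":[0.0097,0.038,0],"twist":0},{"fingers":0.2,"linear":[0.0097,0.035,0],"twist":-0.032}])

```text
clock: 46.55
eef_pos: [539.1, -25.6, 334.5]
tool_rot: [3.14, 0.005, 0.131]
force: [0.7, 0.0, -2.1]
width: 35.3
gripper_force: 61.0
```

Emit:
drive_tool(motion=[{"fingers":0.2,"linear":[0,0,0.03],"twist":0},{"fingers":0.2,"linear":[0,0,0.03],"twist":0},{"fingers":0.2,"linear":[0,0,0.03],"twist":0},{"fingers":0.2,"linear":[0,0,0.025],"twist":0},{"fingers":0.2,"linear":[0,0,0.012],"twist":0}])

```text
clock: 46.97
eef_pos: [536.0, -23.1, 204.3]
tool_rot: [-3.141, 0.01, 0.131]
force: [-0.3, 1.3, -2.0]
width: 35.1
gripper_force: 61.0
```

Emit:
drive_tool(motion=[{"fingers":0.2,"linear":[0,0,0],"twist":0},{"fingers":0.2,"linear":[0,0,0],"twist":0},{"fingers":0.2,"linear":[0,0,0],"twist":0},{"fingers":0.2,"linear":[0,0,0],"twist":0}])

```text
clock: 47.3
eef_pos: [540.2, -22.7, 210.3]
tool_rot: [3.141, -0.001, 0.132]
force: [-0.4, 0.4, -1.7]
width: 35.1
gripper_force: 61.1
```

Run:
```python
from h import *
from cell import cams
import pickle
go('bay',(-4,0,210))
im=cams.get_image("wrist");c=im["color"];pickle.dump({k:im[k] for k in"KRt"},open("w.pkl","wb"))
cv2.imwrite("pics/w4raw.png",c);cv2.imwrite("pics/s4.png",cams.get_image("scene")["color"]);cv2.imwrite("pics/t4.png",cams.get_image("top")["color"])
print("cam",-im["R"].T@im["t"])
d=cv2.resize(c,(800,600),interpolation=cv2.INTER_CUBIC)
o,a=F['bay'];M=np.array([[np.cos(a),-np.sin(a)],[np.sin(a),np.cos(a)]])
for X in([0,79.2,84],[0,-79.2,84],[6.6,-79.2,84],[6.6,79.2,84],[-25,115,6],[-25,-115,6],[80,-39,91],[80,39,91]):
    p=(proj([*(np.array(o)+M@X[:2]),X[2]],im)+.5)*1.5625;print(X,p.round(1));cv2.circle(d,tuple(int(q) for q in p),2,(0,0,255),-1)
cv2.imwrite("pics/w4.png",d)
```

```text
world [540.2 -22.7 210.3] yaw 0.132 in frame [-4.7 -0.9] target [540.7 -21.7] shift mm [ 0.7 -0.9  0.3] twist 0.001
cam [607.54122703 -12.40399313 352.81435687]
[0, 79.2, 84] [262.6 290.4]
[0, -79.2, 84] [538.8 290.4]
[6.6, -79.2, 84] [539.7 279.2]
[6.6, 79.2, 84] [261.7 279.1]
[-25, 115, 6] [245.8 299. ]
[-25, -115, 6] [555.2 299.1]
[80, -39, 91] [476.5 142.5]
[80, 39, 91] [325.2 142.4]
```

View pics/w4.png

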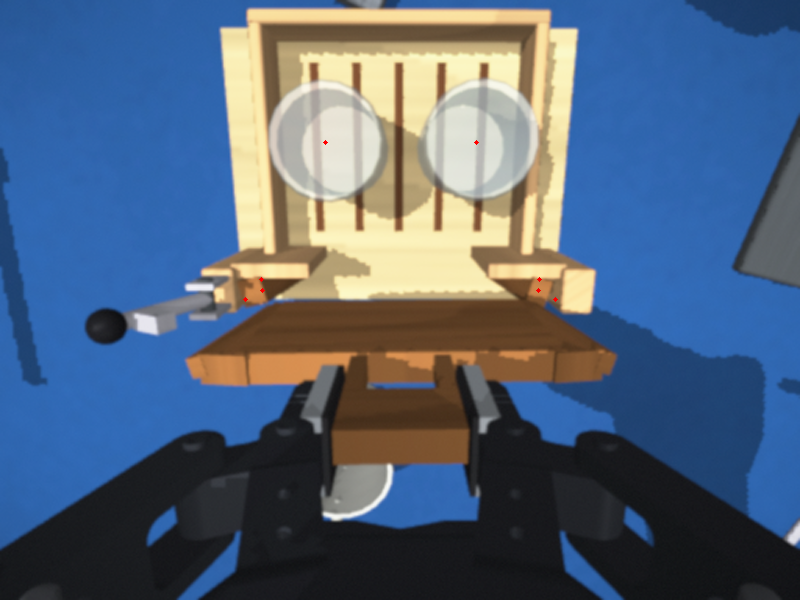

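Run:
```python
from h import *
import pickle
c=pickle.load(open("w.pkl","rb"));im=cv2.imread("pics/w4raw.png")
o,a=F['bay'];M=np.array([[np.cos(a),np.sin(a)],[-np.sin(a),np.cos(a)]])
b=lambda p,z:(M@(at(p,z,c)[:2]-o)).round(1)
for col in(180,190,312,322): print(col,[tuple(int(v) for v in im[r,col]) for r in range(156,184)])
for col in(190,215,300,320): print(col,[(r,int(im[r,col,2])) for r in range(218,252)])
for r in(176,177,178,179): print(r,b((185,r),84),b((317,r),84))
for r in(224,225,226,243,245): print(r,b((165,r),189.8),b((345,r),189.8))
```

```text
180 [(64, 91, 114), (65, 91, 115), (65, 91, 115), (65, 92, 117), (66, 95, 120), (71, 101, 128), (77, 110, 139), (80, 114, 143), (81, 114, 145), (81, 115, 146), (80, 113, 143), (84, 119, 150), (108, 155, 194), (148, 211, 242), (166, 231, 252), (170, 233, 252), (170, 233, 252), (170, 233, 252), (170, 234, 252), (170, 233, 252), (167, 231, 252), (143, 205, 240), (81, 121, 157), (38, 62, 92), (33, 58, 87), (33, 56, 85), (33, 56, 84), (31, 55, 82)]
190 [(106, 146, 168), (89, 123, 147), (76, 107, 134), (77, 109, 138), (79, 113, 142), (79, 112, 141), (78, 111, 140), (78, 109, 139), (76, 108, 137), (77, 108, 137), (77, 108, 138), (82, 115, 146), (107, 152, 192), (144, 204, 241), (163, 227, 251), (167, 230, 252), (166, 230, 252), (166, 230, 252), (165, 230, 252), (165, 230, 252), (162, 227, 251), (139, 199, 239), (79, 117, 153), (39, 63, 88), (56, 84, 106), (86, 122, 143), (110, 154, 176), (119, 165, 187)]
312 [(167, 227, 243), (128, 178, 208), (88, 124, 151), (74, 105, 132), (73, 103, 131), (72, 103, 130), (73, 103, 130), (72, 103, 130), (73, 103, 130), (73, 103, 131), (73, 103, 131), (74, 1
[... 1904 characters left out ...]
), (250, 40), (251, 34)]
320 [(218, 101), (219, 102), (220, 100), (221, 99), (222, 98), (223, 102), (224, 134), (225, 176), (226, 191), (227, 184), (228, 152), (229, 137), (230, 137), (231, 138), (232, 137), (233, 137), (234, 137), (235, 137), (236, 136), (237, 137), (238, 136), (239, 136), (240, 136), (241, 136), (242, 135), (243, 127), (244, 101), (245, 59), (246, 32), (247, 26), (248, 22), (249, 26), (250, 26), (251, 26)]
176 [ 8.5 63.1] [  8.6 -54.2]
177 [ 7.6 63.1] [  7.7 -54.3]
178 [ 6.7 63.2] [  6.7 -54.3]
179 [ 5.8 63.2] [  5.8 -54.4]
224 [ 2.6 51.4] [  2.7 -49.9]
225 [ 2.1 51.4] [  2.1 -49.9]
226 [ 1.5 51.4] [  1.5 -50. ]
243 [-8.9 52.2] [ -8.9 -50.8]
245 [-10.1  52.3] [-10.1 -50.9]
```

Emit:
drive_tool(motion=[{"fingers":0.2,"linear":[0.001,-0.001,0.01],"twist":0},{"fingers":0.2,"linear":[0,0,0.01],"twist":0},{"fingers":0.2,"linear":[0,0,0.008],"twist":0},{"fingers":0.2,"linear":[0,0,0],"twist":0},{"fingers":0.2,"linear":[0,0,0],"twist":0}])

```text
clock: 47.87
eef_pos: [539.5, -21.6, 180.4]
tool_rot: [3.141, 0.003, 0.132]
force: [-0.5, -0.7, -0.6]
width: 34.5
gripper_force: 61.1
```

Emit:
drive_tool(motion=[{"fingers":0.2,"linear":[0,0,0.005],"twist":0},{"fingers":0.2,"linear":[0,0,0.005],"twist":0},{"fingers":0.2,"linear":[0,0,0.005],"twist":0},{"fingers":0.2,"linear":[0,0,0],"twist":0},{"fingers":0.2,"linear":[0,0,0],"twist":0}])

```text
clock: 48.28
eef_pos: [539.9, -21.6, 166.1]
tool_rot: [3.141, 0.002, 0.132]
force: [-0.1, -0.2, -1.4]
width: 35.1
gripper_force: 61.1
```

```bash
python3 -c "
from h import *
go('bay',(-4,0.1,130))"
```

```text
world [539.9 -21.6 166.1] yaw 0.132 in frame [-4.8  0.3] target [540.7 -21.6] shift mm [ 0.8  0.2 36.1] twist 0.001
```

Emit:
drive_tool(motion=[{"fingers":0.2,"linear":[0.001,0,0.005],"twist":0},{"fingers":0.2,"linear":[0,0,0.006],"twist":0},{"fingers":0.2,"linear":[0,0,0.006],"twist":0},{"fingers":0.2,"linear":[0,0,0],"twist":0},{"fingers":0.2,"linear":[0,0,0],"twist":0}])

```text
clock: 48.7
eef_pos: [540.7, -21.5, 148.8]
tool_rot: [3.141, 0.003, 0.132]
force: [-0.4, -0.2, -2.6]
width: 35.2
gripper_force: 61.1
```

Emit:
drive_tool(motion=[{"fingers":0.2,"linear":[0.0005,0,0.004],"twist":0},{"fingers":0.2,"linear":[0,0,0.005],"twist":0},{"fingers":0.2,"linear":[0,0,0.004],"twist":0},{"fingers":0.2,"linear":[0,0,0],"twist":0},{"fingers":0.2,"linear":[0,0,0],"twist":0}])

```text
clock: 49.12
eef_pos: [541.4, -21.4, 136.1]
tool_rot: [3.141, 0.002, 0.132]
force: [-0.5, -0.0, -1.8]
width: 35.0
gripper_force: 61.1
```

```bash
python3 -c "
from h import *
go('bay',(-2,0.1,125))"
```

```text
world [541.4 -21.4 136.1] yaw 0.132 in frame [-3.3  0.2] target [542.7 -21.4] shift mm [ 1.3  0.1 11.1] twist 0.001
```

Emit:
drive_tool(motion=[{"fingers":0.2,"linear":[0.001,0,0.004],"twist":0},{"fingers":0.2,"linear":[0,0,0.004],"twist":0},{"fingers":0.2,"linear":[0,0,0.003],"twist":0},{"fingers":0.2,"linear":[0,0,0],"twist":0},{"fingers":0.2,"linear":[0,0,0],"twist":0}])

```text
clock: 49.53
eef_pos: [542.4, -21.3, 125.2]
tool_rot: [3.141, 0.002, 0.132]
force: [0.3, 0.9, -2.2]
width: 34.9
gripper_force: 61.2
```

Emit:
drive_tool(motion=[{"fingers":0.2,"linear":[0.0005,0,0.003],"twist":0},{"fingers":0.2,"linear":[0,0,0.003],"twist":0},{"fingers":0.2,"linear":[0,0,0],"twist":0},{"fingers":0.2,"linear":[0,0,0],"twist":0}])

```text
clock: 49.87
eef_pos: [543.1, -20.8, 119.2]
tool_rot: [3.141, 0.001, 0.132]
force: [0.4, -0.0, -1.7]
width: 34.8
gripper_force: 61.1
```

Emit:
drive_tool(motion=[{"fingers":0.2,"linear":[0.0005,0,0.003],"twist":0},{"fingers":0.2,"linear":[0,0,0.003],"twist":0},{"fingers":0.2,"linear":[0,0,0.002],"twist":0},{"fingers":0.2,"linear":[0,0,0],"twist":0},{"fingers":0.2,"linear":[0,0,0],"twist":0}])

```text
clock: 50.28
eef_pos: [543.5, -20.6, 111.1]
tool_rot: [-3.142, 0.002, 0.132]
force: [0.4, 3.4, -2.2]
width: 35.0
gripper_force: 61.0
```

Emit:
drive_tool(motion=[{"fingers":0.2,"linear":[0,0,0.002],"twist":0},{"fingers":0.2,"linear":[0,0,0.002],"twist":0},{"fingers":0.2,"linear":[0,0,0],"twist":0},{"fingers":0.2,"linear":[0,0,0],"twist":0}])

```text
clock: 50.62
eef_pos: [543.7, -20.9, 107.4]
tool_rot: [3.141, 0.001, 0.132]
force: [-0.6, 3.8, -0.1]
width: 35.2
gripper_force: 61.4
```

Emit:
drive_tool(motion=[{"fingers":0.2,"linear":[0,0,0.002],"twist":0},{"fingers":0.2,"linear":[0,0,0.002],"twist":0},{"fingers":0.2,"linear":[0,0,0],"twist":0},{"fingers":0.2,"linear":[0,0,0],"twist":0}])

```text
clock: 50.95
eef_pos: [543.9, -21.2, 103.8]
tool_rot: [3.141, 0.0, 0.131]
force: [-0.3, 3.7, 4.8]
width: 35.0
gripper_force: 61.9
```

Emit:
drive_tool(motion=[{"fingers":0.2,"linear":[0,0,0.002],"twist":0},{"fingers":0.2,"linear":[0,0,0],"twist":0},{"fingers":0.2,"linear":[0,0,0],"twist":0}])

```text
clock: 51.2
eef_pos: [544.0, -21.4, 102.0]
tool_rot: [3.141, 0.0, 0.131]
force: [-0.5, 3.7, 6.3]
width: 34.9
gripper_force: 62.3
```

Emit:
drive_tool(motion=[{"fingers":0.2,"linear":[0,0,0.002],"twist":0},{"fingers":0.2,"linear":[0,0,0.002],"twist":0},{"fingers":0.2,"linear":[0,0,0],"twist":0},{"fingers":0.2,"linear":[0,0,0],"twist":0}])

```text
clock: 51.53
eef_pos: [544.3, -21.6, 101.3]
tool_rot: [3.141, -0.001, 0.13]
force: [-7.0, 2.4, 35.6]
width: 35.0
gripper_force: 65.4
```

Emit:
drive_tool(motion=[{"fingers":0.2,"linear":[0,0,0.002],"twist":0},{"fingers":0.2,"linear":[0,0,0],"twist":0},{"fingers":0.2,"linear":[0,0,0],"twist":0}])

```text
clock: 51.78
eef_pos: [544.4, -21.6, 101.3]
tool_rot: [3.141, -0.002, 0.13]
force: [-12.5, 2.9, 52.4]
width: 35.2
gripper_force: 67.3
```

The gate hit a hard stop at TCP 101.3, matching the predicted home height of 101.5. I unload, release, rise and turn the tool 90° for the knob.

Emit:
drive_tool(motion=[{"fingers":0.2,"linear":[0,0,-0.003],"twist":0},{"fingers":0.2,"linear":[0,0,-0.002],"twist":0},{"fingers":0.6,"linear":[0,0,0],"twist":0},{"fingers":1,"linear":[0,0,0],"twist":0},{"fingers":1,"linear":[0,0,0],"twist":0}])

```text
clock: 52.2
eef_pos: [543.3, -22.3, 99.8]
tool_rot: [3.14, 0.002, 0.132]
force: [0.1, -0.3, -0.1]
width: 70.2
gripper_force: 0.0
```

Emit:
drive_tool(motion=[{"fingers":1,"linear":[0,0,0],"twist":0},{"fingers":1,"linear":[0,0,-0.01],"twist":0},{"fingers":1,"linear":[0,0,-0.025],"twist":0},{"fingers":1,"linear":[0,0,-0.04],"twist":0},{"fingers":1,"linear":[0,0,-0.04],"twist":0}])

```text
clock: 52.62
eef_pos: [542.7, -21.3, 216.3]
tool_rot: [3.141, 0.004, 0.132]
force: [1.3, -0.8, 0.3]
width: 85.3
gripper_force: 0.0
```

Emit:
drive_tool(motion=[{"fingers":1,"linear":[0,0,-0.04],"twist":0},{"fingers":1,"linear":[0,0,0],"twist":0},{"fingers":1,"linear":[0,0,0],"twist":0},{"fingers":1,"linear":[0,0,0],"twist":0},{"fingers":1,"linear":[0,0,0],"twist":0}])

```text
clock: 53.03
eef_pos: [542.6, -21.1, 254.2]
tool_rot: [3.141, 0.004, 0.132]
force: [-0.3, -0.4, 0.6]
width: 85.6
gripper_force: 0.0
```

Run:
```python
from h import *
from cell import cams
import pickle
go('bay',(0,102,200),1.571)
im=cams.get_image("wrist");c=im["color"];cv2.imwrite("pics/w5raw.png",c)
cc={k:im[k] for k in"KRt"};pickle.dump(cc,open("w.pkl","wb"))
old=[(106,326)]
o,a=F['bay'];M=np.array([[np.cos(a),-np.sin(a)],[np.sin(a),np.cos(a)]])
d=cv2.resize(c,(800,600),interpolation=cv2.INTER_CUBIC)
def dot(X,col):
    p=(proj([*(np.array(o)+M@np.array(X[:2])),X[2]],cc)+.5)*1.5625;cv2.circle(d,tuple(int(q) for q in p),2,col,-1);return p.round(1)
for z in(6,14): # gate tab top corners at home (blue) / 8 up (green)
    for x in(-5,5):
        for y in(-18,18): print(z,x,y,dot([x,y,z+128],(255,0,0) if z==6 else (0,255,0)))
for th in np.arange(-1.5,-.2,.1): print(round(th,2),dot([0,102-55*np.sin(th),104+55*np.cos(th)],(0,0,255)))
cv2.imwrite("pics/w5.png",d)
```

```text
world [542.6 -21.1 254.2] yaw 0.132 in frame [-2.1  0.4] target [531.4  79.9] shift mm [   2.2 -101.6   54.2] twist -1.57
6 -5 -18 [435.1 305.1]
6 -5 18 [371.4 305. ]
6 5 -18 [435.5 287.8]
6 5 18 [371.1 287.8]
14 -5 -18 [436.1 308.9]
14 -5 18 [370.6 308.9]
14 5 -18 [436.5 291.2]
14 5 18 [370.3 291.2]
-1.5 [147.8 285.9]
-1.4 [144.3 287.9]
-1.3 [141.7 290. ]
-1.2 [140.  292.1]
-1.1 [139.4 294.2]
-1.0 [139.8 296.2]
-0.9 [141.4 298.2]
-0.8 [144.1 300.1]
-0.7 [148.  301.9]
-0.6 [153.1 303.5]
-0.5 [159.3 304.9]
-0.4 [166.6 306.1]
-0.3 [174.9 307.1]
```

View pics/w5.png

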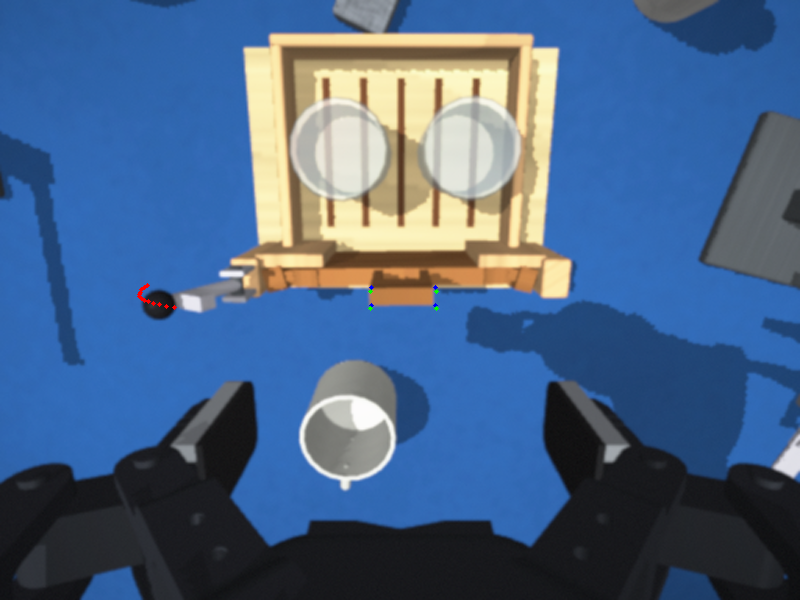

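Run:
```python
from h import *
import pickle
c=pickle.load(open("w.pkl","rb"));c4=dict(c);c4["t"]=-c["R"]@np.array([607.54,-12.4,352.8])
o,a=F['bay'];M=np.array([[np.cos(a),-np.sin(a)],[np.sin(a),np.cos(a)]])
for th in(-.8,-.7,-.6,-.5,-.4,-.3):
    X=[*(np.array(o)+M@[0,102-55*np.sin(th)]),104+55*np.cos(th)]
    print(th,"w5",(proj(X,c)+.5)*1.5625,"w4",(proj(X,c4)+.5)*1.5625,"scene",proj(X,"scene"),"top",proj(X,"top"))
print("obs w5 (159,304) w4 (106,326) scene (286.5,201.6) top (226.3,207)")
go('bay',(0,128,220),1.571)
```

```text
-0.8 w5 [144.1282806  300.09621485] w4 [ 91.35524181 317.31945218] scene [289.53379462 206.78684977] top [221.70208981 208.28212219]
-0.7 w5 [148.03729752 301.86821084] w4 [ 95.15994272 319.73097179] scene [288.59679424 205.17923123] top [222.95624758 208.05292144]
-0.6 w5 [153.11571895 303.48408785] w4 [100.4671327  321.94135798] scene [287.56212635 203.59943119] top [224.35971446 207.81251345]
-0.5 w5 [159.33082012 304.91344951] w4 [107.25923581 323.90561433] scene [286.44139814 202.06526434] top [225.89806204 207.56350345]
-0.4 w5 [166.6235399  306.12794495] w4 [115.48204826 325.58119185] scene [285.24729286 200.5939694 ] top [227.55490933 207.30864947]
-0.3 w5 [174.90806869 307.1023894 ] w4 [125.04297503 326.92985168] scene [283.99337738 199.20195291] top [229.31212331 207.0508236 ]
obs w5 (159,304) w4 (106,326) scene (286.5,201.6) top (226.3,207)
world [542.6 -21.1 254. ] yaw 0.132 in frame [-2.   0.4] target [528.  105.7] shift mm [   2.2 -127.6   34. ] twist -1.57
```

Emit:
drive_tool(motion=[{"fingers":1,"linear":[0.0005,-0.032,0],"twist":0},{"fingers":1,"linear":[0.0005,-0.032,0],"twist":0},{"fingers":1,"linear":[0.0005,-0.032,0],"twist":0},{"fingers":1,"linear":[0.0005,-0.032,0],"twist":0},{"fingers":1,"linear":[0,0,0],"twist":-0.12}])

```text
clock: 53.5
eef_pos: [526.6, 115.0, 253.8]
tool_rot: [-3.137, 0.004, 0.263]
force: [0.4, 0.4, -0.2]
width: 85.4
gripper_force: 0.0
```

Emit:
drive_tool(motion=[{"fingers":1,"linear":[0,0,0],"twist":-0.12},{"fingers":1,"linear":[0,0,0],"twist":-0.12},{"fingers":1,"linear":[0,0,0],"twist":-0.12},{"fingers":1,"linear":[0,0,0],"twist":-0.12},{"fingers":1,"linear":[0,0,0],"twist":-0.12}])

```text
clock: 53.92
eef_pos: [528.0, 105.9, 253.8]
tool_rot: [-3.139, 0.004, 0.858]
force: [1.3, -0.1, 0.4]
width: 84.7
gripper_force: 0.0
```

Emit:
drive_tool(motion=[{"fingers":0.7,"linear":[0,0,0],"twist":-0.12},{"fingers":0.7,"linear":[0,0,0],"twist":-0.12},{"fingers":0.7,"linear":[0,0,0],"twist":-0.12},{"fingers":0.7,"linear":[0,0,0],"twist":-0.12},{"fingers":0.7,"linear":[0,0,0],"twist":-0.12}])

```text
clock: 54.33
eef_pos: [528.1, 105.8, 253.8]
tool_rot: [-3.137, 0.002, 1.458]
force: [0.1, -0.4, -1.0]
width: 60.1
gripper_force: 0.0
```

Emit:
drive_tool(motion=[{"fingers":0.7,"linear":[0,0,0],"twist":-0.12},{"fingers":0.7,"linear":[0,0,0],"twist":-0.12},{"fingers":0.7,"linear":[0,0,0],"twist":0},{"fingers":0.7,"linear":[0,0,0],"twist":0},{"fingers":0.7,"linear":[0,0,0],"twist":0}])

```text
clock: 54.75
eef_pos: [528.6, 105.9, 254.6]
tool_rot: [-3.139, 0.001, 1.689]
force: [0.3, 0.6, 0.1]
width: 59.7
gripper_force: 0.0
```

```bash
python3 -c "
from h import *
go('bay',(0,128.4,138),1.571)"
```

```text
world [528.6 105.9 254.6] yaw 1.689 in frame [  0.6 128.1] target [527.9 106.1] shift mm [  0.3  -0.6 116.6] twist -0.013
```

Emit:
drive_tool(motion=[{"fingers":0.7,"linear":[0,-0.0005,0.025],"twist":-0.013},{"fingers":0.7,"linear":[0,0,0.03],"twist":0},{"fingers":0.7,"linear":[0,0,0.03],"twist":0},{"fingers":0.7,"linear":[0,0,0.02],"twist":0},{"fingers":0.7,"linear":[0,0,0.011],"twist":0}])

```text
clock: 55.17
eef_pos: [526.5, 105.4, 136.7]
tool_rot: [-3.136, 0.001, 1.703]
force: [-0.1, -0.9, -1.0]
width: 60.1
gripper_force: 0.0
```

Emit:
drive_tool(motion=[{"fingers":0.7,"linear":[0,0,0],"twist":0},{"fingers":0.7,"linear":[0,0,0],"twist":0},{"fingers":0.4,"linear":[0,0,0],"twist":0},{"fingers":0.2,"linear":[0,0,0],"twist":0},{"fingers":0.1,"linear":[0,0,0],"twist":0}])

```text
clock: 55.58
eef_pos: [529.1, 106.1, 140.6]
tool_rot: [3.14, 0.001, 1.704]
force: [0.1, -0.5, -0.4]
width: 24.0
gripper_force: 0.0
```

Emit:
drive_tool(motion=[{"fingers":0.1,"linear":[0,0,0],"twist":0},{"fingers":0.1,"linear":[0,0,0],"twist":0},{"fingers":0.1,"linear":[0,0,0],"twist":0},{"fingers":0.1,"linear":[0,0,0],"twist":0}])

```text
clock: 55.92
eef_pos: [526.9, 106.5, 140.3]
tool_rot: [-3.139, 0.0, 1.705]
force: [-4.4, 0.6, 6.8]
width: 12.1
gripper_force: 58.4
```

```bash
python3 -c "
from h import *
go('bay',(0,128.4,138),1.571)
t=np.linspace(-.5,1.57,13);y=102-55*np.sin(t);z=104+55*np.cos(t)
print(np.c_[np.diff(y),-np.diff(z)].round(1).tolist())"
```

```text
world [526.9 106.5 140.3] yaw 1.705 in frame [ -1. 129.] target [527.9 106.1] shift mm [-0.6  1.   2.3] twist 0.003
[[-8.7, -3.8], [-9.2, -2.3], [-9.5, -0.7], [-9.4, 1.0], [-9.1, 2.6], [-8.5, 4.1], [-7.7, 5.5], [-6.6, 6.8], [-5.4, 7.8], [-4.0, 8.6], [-2.4, 9.2], [-0.8, 9.4]]
```

Emit:
drive_tool(motion=[{"fingers":0.5,"linear":[0,0,0],"twist":0},{"fingers":0.5,"linear":[0,0,0],"twist":0},{"fingers":0.5,"linear":[0,0,0.004],"twist":0},{"fingers":0.5,"linear":[0,0,0.004],"twist":0},{"fingers":0.5,"linear":[0,0,0],"twist":0}])

```text
clock: 56.33
eef_pos: [527.9, 105.6, 130.5]
tool_rot: [-3.139, 0.001, 1.705]
force: [-0.6, -0.2, 0.8]
width: 42.8
gripper_force: 0.0
```

Emit:
drive_tool(motion=[{"fingers":0.3,"linear":[0,0,0],"twist":0},{"fingers":0.1,"linear":[0,0,0],"twist":0},{"fingers":0.1,"linear":[0,0,0],"twist":0},{"fingers":0.1,"linear":[0,0,0],"twist":0},{"fingers":0.1,"linear":[0,0,0],"twist":0}])

```text
clock: 56.75
eef_pos: [527.0, 106.0, 131.2]
tool_rot: [-3.138, 0.001, 1.705]
force: [-5.4, 0.9, 3.1]
width: 12.4
gripper_force: 58.4
```

Emit:
drive_tool(motion=[{"fingers":0.1,"linear":[0,0,0],"twist":0},{"fingers":0.1,"linear":[0,0,0],"twist":0}])

```text
clock: 56.92
eef_pos: [527.0, 106.0, 131.2]
tool_rot: [-3.138, 0.001, 1.705]
force: [-5.1, 0.7, 3.9]
width: 12.3
gripper_force: 58.4
```

Emit:
drive_tool(motion=[{"fingers":0.1,"linear":[-0.0087,0,-0.0038],"twist":0},{"fingers":0.1,"linear":[-0.0092,0,-0.0023],"twist":0},{"fingers":0.1,"linear":[-0.0095,0,-0.0007],"twist":0},{"fingers":0.1,"linear":[0,0,0],"twist":0}])

```text
clock: 57.25
eef_pos: [530.8, 77.3, 138.0]
tool_rot: [-3.138, 0.001, 1.703]
force: [-6.0, 0.2, 3.1]
width: 12.6
gripper_force: 59.0
```

```bash
python3 -c "
from h import *
go('bay',(0,102,138),1.571)
from cell import cams,monitor
print(monitor.read_state()['torque'])
cv2.imwrite('pics/s6.png',cams.get_image('scene')['color']);cv2.imwrite('pics/w6.png',cams.get_image('wrist')['color'])"
```

```text
world [530.8  77.3 138. ] yaw 1.703 in frame [-0.9 99.5] target [531.4  79.9] shift mm [2.5 0.9 0. ] twist 0.001
[ 0.21055287  1.10128968 -0.27534546]
```

Emit:
drive_tool(motion=[{"fingers":0.1,"linear":[-0.0094,0,0.001],"twist":0},{"fingers":0.1,"linear":[-0.0091,0,0.0026],"twist":0},{"fingers":0.1,"linear":[-0.0085,0,0.0041],"twist":0},{"fingers":0.1,"linear":[-0.0077,0,0.0055],"twist":0},{"fingers":0.1,"linear":[0,0,0],"twist":0}])

```text
clock: 57.77
eef_pos: [535.8, 41.5, 124.0]
tool_rot: [-3.138, 0.002, 1.702]
force: [-4.1, -2.7, -1.3]
width: 8.5
gripper_force: 2.0
```

Emit:
drive_tool(motion=[{"fingers":0.1,"linear":[-0.0066,0,0.0068],"twist":0},{"fingers":0.1,"linear":[-0.0054,0,0.0078],"twist":0},{"fingers":0.1,"linear":[-0.004,0,0.0086],"twist":0},{"fingers":0.1,"linear":[0,0,0],"twist":0}])

```text
clock: 58.1
eef_pos: [537.9, 25.4, 100.7]
tool_rot: [-3.138, 0.004, 1.703]
force: [-4.3, -4.0, 0.6]
width: 8.6
gripper_force: 0.1
```

Emit:
drive_tool(motion=[{"fingers":0.1,"linear":[-0.0024,0,0.0092],"twist":0},{"fingers":0.1,"linear":[-0.0008,0,0.007],"twist":0},{"fingers":0.1,"linear":[0,0,0],"twist":0},{"fingers":0.1,"linear":[0,0,0],"twist":0}])

```text
clock: 58.43
eef_pos: [538.2, 21.5, 85.2]
tool_rot: [-3.137, 0.005, 1.702]
force: [-4.6, -6.2, 1.6]
width: 8.7
gripper_force: 0.0
```

```bash
python3 -c "
from h import *
go('bay',(0,47,84),1.571)"
```

```text
world [538.2  21.5  85.2] yaw 1.702 in frame [-0.9 43.2] target [538.6  25.4] shift mm [3.8 0.9 1.2] twist 0.0
```

Run:
```python
from h import *
from cell import cams
im=cams.get_image("scene")["color"];cv2.imwrite("pics/s7.png",im)
o,a=F['bay'];M=np.array([[np.cos(a),-np.sin(a)],[np.sin(a),np.cos(a)]])
for th in np.arange(-.5,1.7,.3):
    print(round(th,1),proj([*(np.array(o)+M@[0,102-55*np.sin(th)]),104+55*np.cos(th)]).round(1))
print("pivot",proj([*(np.array(o)+M@[0,102]),104]).round(1))
g=im.max(2)
for r in range(184,226): print(r,''.join('#' if v<50 else '+' if v<100 else '.' if v<170 else ' ' for v in g[r,240:300]), )
```

```text
-0.5 [286.4 202.1]
-0.2 [282.7 197.9]
0.1 [278.7 194.7]
0.4 [274.8 192.8]
0.7 [271.4 192.3]
1.0 [268.7 193.2]
1.3 [267.1 195.3]
1.6 [266.6 198.6]
pivot [279.3 208. ]
184    ..+.....+++++.++###############+++#+..  .................
185      .+....++++..++################+##+...  ...... .........
186     ...+...+++...+###################+..... ..... .. .......
187       ..+++++....+###################+.....  ...............
188        ..++++...+++#################+....+..   .............
189 ..  .....+++...+++++##############++....+...      ..........
190 .........++....+++++#############+......+.....       ...    
191 .........++...++++++#############......+........            
192 ......+.++++++++++.+############+......++..........      ...
193 ......+.+++++++##++#############+......+++..................
194 ......+++++++#######+++########+........+...................
195 ......+++++++++###############+. .......+...................
196 ......++++++++++#############+.   ......+...................
197 ......++++++++++++########++++.    .........................
198 ......++++++++++++++
[... 1095 characters left out ...]
           .++.............    ...................
216                       .++.............. ....................
217                .       ................ ....................
218               ..        ....................................
219              ...        ......  ............................
220 ..         ......        ....   ............................
221 .....   .........        ..      ...........................
222 ................                ............................
223 ................              ..............................
224 ................             .............. ................
225 ................     ..     ...............   ..............
```

Emit:
drive_tool(motion=[{"fingers":0,"linear":[-0.004,0,0],"twist":0},{"fingers":0,"linear":[-0.005,0,0],"twist":0},{"fingers":0,"linear":[0,0,0],"twist":0},{"fingers":0,"linear":[0,0,-0.02],"twist":0},{"fingers":0,"linear":[0,0,-0.03],"twist":0}])

```text
clock: 58.9
eef_pos: [539.4, 16.7, 134.3]
tool_rot: [-3.137, -0.0, 1.705]
force: [0.2, -0.4, 0.3]
width: 0.2
gripper_force: 0.0
```

Emit:
drive_tool(motion=[{"fingers":0,"linear":[0,0,-0.04],"twist":0},{"fingers":0,"linear":[0,0,-0.03],"twist":0},{"fingers":0,"linear":[0,0,0],"twist":0},{"fingers":0,"linear":[0,0,0],"twist":0},{"fingers":0,"linear":[0,0,0],"twist":0}])

```text
clock: 59.32
eef_pos: [540.6, 16.6, 205.5]
tool_rot: [-3.141, 0.001, 1.705]
force: [-0.2, -1.0, -0.9]
width: -0.4
gripper_force: 0.0
```

Run:
```python
from h import *
from cell import cams
go('bay',(0,54,160),1.571)
im=cams.get_image("wrist");c=im["color"];g=c.max(2)
o,a=F['bay'];M=np.array([[np.cos(a),-np.sin(a)],[np.sin(a),np.cos(a)]])
P=[proj([*(np.array(o)+M@[0,102-55*np.sin(t)]),104+55*np.cos(t)],im) for t in np.arange(-.5,1.7,.2)]
print([(round(t,1),p.round(0).tolist()) for t,p in zip(np.arange(-.5,1.7,.2),P)])
im=cams.get_image("scene")["color"];g=im.max(2)
for r in range(180,216): print(r,''.join('#' if v<50 else '+' if v<100 else '.' if v<170 else ' ' for v in g[r,240:300]), )
```

```text
world [540.6  16.6 205.5] yaw 1.705 in frame [ 0.9 38. ] target [537.6  32.3] shift mm [16.  -0.8 45.5] twist 0.003
[(np.float64(-0.5), [253.0, 73.0]), (np.float64(-0.3), [253.0, 91.0]), (np.float64(-0.1), [253.0, 110.0]), (np.float64(0.1), [253.0, 129.0]), (np.float64(0.3), [253.0, 146.0]), (np.float64(0.5), [253.0, 161.0]), (np.float64(0.7), [253.0, 173.0]), (np.float64(0.9), [253.0, 182.0]), (np.float64(1.1), [253.0, 187.0]), (np.float64(1.3), [253.0, 189.0]), (np.float64(1.5), [253.0, 188.0])]
180 .............++...........................   .....   .......
181  ..........+++.++........................   ......   .......
182  ..+.......++...++.......................   ......   .......
183 ...........++.....+......................  .......    ......
184    .++.....++++....++....................  .....      ......
185    ..++....+++++.....+....................  ....      ......
186    ...++...+++++...  .+.................... .....     ......
187   ......++.++++++.....+....................  ...      ......
188 .........+++++++++++.++.....................   .   . .......
189 ........
[... 1042 characters left out ...]
.+.+++++++++.++..     .....   .    ...............
206          .....++++++++++..      .....   ..   ...............
207            ...+++...++++.        ....    ...................
208              ..+++++++++..        ...   ....................
209               ..++++...+...         ... ....................
210                ....++.++....       ..++.....................
211                 ...+++++.....      ..++.    ................
212                 ...+.+++.......      ...     ...............
213                   ...+++........      .     ................
214                    ...++..........        ..................
215                      ..+.............    ...................
```

Emit:
drive_tool(motion=[{"fingers":0,"linear":[0.008,-0.0005,0],"twist":0},{"fingers":0,"linear":[0.008,0,0.01],"twist":0},{"fingers":0,"linear":[0,0,0.018],"twist":0},{"fingers":0,"linear":[0,0,0.012],"twist":0},{"fingers":0,"linear":[0,0,0.005],"twist":0}])

```text
clock: 59.83
eef_pos: [535.9, 33.4, 157.9]
tool_rot: [-3.136, -0.0, 1.707]
force: [-0.1, 0.3, -0.1]
width: 0.2
gripper_force: 0.0
```

Emit:
drive_tool(motion=[{"fingers":0,"linear":[0,0,0.008],"twist":0},{"fingers":0,"linear":[0,0,0.008],"twist":0},{"fingers":0,"linear":[0,0,0.008],"twist":0},{"fingers":0,"linear":[0,0,0],"twist":0}])

```text
clock: 60.17
eef_pos: [537.5, 31.7, 135.5]
tool_rot: [-3.139, 0.001, 1.704]
force: [-0.1, -0.2, 0.2]
width: -0.3
gripper_force: 0.0
```

Emit:
drive_tool(motion=[{"fingers":0,"linear":[0,0,0.008],"twist":0},{"fingers":0,"linear":[0,0,0.006],"twist":0},{"fingers":0,"linear":[0,0,0.005],"twist":0},{"fingers":0,"linear":[0,0,0],"twist":0},{"fingers":0,"linear":[0,0,0],"twist":0}])

```text
clock: 60.58
eef_pos: [537.2, 32.8, 117.1]
tool_rot: [-3.139, -0.0, 1.705]
force: [0.5, 1.0, -0.4]
width: -0.2
gripper_force: 0.0
```

```bash
python3 -c "
from h import *
go('bay',(0,54,111),1.571)"
```

```text
world [537.2  32.8 117.1] yaw 1.705 in frame [-0.4 54.5] target [537.6  32.3] shift mm [-0.5  0.4  6.1] twist 0.003
```

Emit:
drive_tool(motion=[{"fingers":0,"linear":[0,0,0.003],"twist":0},{"fingers":0,"linear":[0,0,0.003],"twist":0},{"fingers":0,"linear":[0,0,0.003],"twist":0},{"fingers":0,"linear":[0,0,0],"twist":0}])

```text
clock: 60.92
eef_pos: [538.1, 32.3, 110.8]
tool_rot: [-3.142, 0.002, 1.705]
force: [-5.5, -2.1, 23.6]
width: 0.2
gripper_force: 11.1
```

Run:
```python
from h import *
from cell import cams
go('bay',(0,54,111),1.571)
im=cams.get_image("scene")["color"];g=im.max(2)
for r in range(182,216): print(r,''.join('#' if v<50 else '+' if v<100 else '.' if v<170 else ' ' for v in g[r,240:300]), )
```

```text
world [538.1  32.3 110.8] yaw 1.705 in frame [ 0.4 53.9] target [537.6  32.3] shift mm [ 0.1 -0.4 -0.2] twist 0.003
182  ..+.......++.......+##################+.   ................
183 ...........+++.....++##################+.  .................
184    ..+.....++++...++++################+..  .................
185      .+...+++++...+++++##############+....  ..... .  .......
186     ......++++...++++++############+....... ...... .........
187         .+++++..+++++++###########+........  ...............
188         ..+++++++++++++###########+......+..   .............
189 ..  ...  ..+++++++######++#######+......++..     .. ........
190 ........  ..+++##########+#####+++............       ...    
191 ......+.....++++++############+........++.......            
192 ............+++++++###########+........+...........      ...
193 ......+....++++.+++++########+++........++..................
194 ......+++.++++...++++++#####++.+........+...................
195 ......++++.+++.....+++++####+..+........+...................
196 ......+++.+++++....++++++###+..+............................
197 .....
[... 525 characters left out ...]
+++++++++++++++.........     ..    ...............
206         ...+++++++++++++..  ........    ..   ...............
207           ...+++++++++++.     ....+..   ....................
208             ..++++++++++..      .....   .+..................
209               .+++++++++...       ..... ....................
210               ..++++++++....       ..++.....................
211                .+..+++++.....      ..++.    ................
212                 ...+++++.......      ...     ...............
213                   ..+++++.......      .     ................
214                    ...++..........        ..................
215                      .++.............    ...................
```

Emit:
drive_tool(motion=[{"fingers":0,"linear":[0,0,-0.01],"twist":0},{"fingers":0,"linear":[0,0,-0.03],"twist":0},{"fingers":0,"linear":[0,0,-0.04],"twist":0},{"fingers":0,"linear":[0,0,-0.04],"twist":0},{"fingers":0,"linear":[0,0,-0.04],"twist":0}])

```text
clock: 61.38
eef_pos: [537.3, 32.7, 270.2]
tool_rot: [-3.14, -0.0, 1.705]
force: [1.0, -0.3, -0.5]
width: 0.1
gripper_force: 0.0
```

Emit:
drive_tool(motion=[{"fingers":0,"linear":[0,0,-0.03],"twist":0},{"fingers":0,"linear":[0,-0.04,0],"twist":0},{"fingers":0,"linear":[0,-0.04,0],"twist":0},{"fingers":0,"linear":[0,0,0],"twist":0},{"fingers":0,"linear":[0,0,0],"twist":0}])

```text
clock: 61.8
eef_pos: [456.1, 21.2, 298.7]
tool_rot: [-3.139, 0.002, 1.705]
force: [1.5, 0.4, -0.7]
width: 0.1
gripper_force: 0.0
```

Run:
```python
from h import *
from cell import cams
im=cams.get_image("scene")["color"];t=cams.get_image("top")["color"];cv2.imwrite("pics/sf.png",im);g=im.max(2)
def knob(I,cam):
    o,a=F['bay'];M=np.array([[np.cos(a),-np.sin(a)],[np.sin(a),np.cos(a)]])
    print(cam,[(th,proj([*(np.array(o)+M@[0,102-55*np.sin(th)]),104+55*np.cos(th)],cam).round(1).tolist()) for th in(.8,1.0,1.2,1.35,1.45,1.57)])
knob(im,"scene")
m=(g[185:212,255:290]<50);ys,xs=np.nonzero(m);print("knob",xs.mean()+255,ys.mean()+185,m.sum())
for r in range(186,212): print(r,''.join('#' if v<50 else '+' if v<100 else '.' if v<170 else ' ' for v in g[r,240:300]), )
# change check of top and scene vs start
s0=cv2.imread("pics/scene0.png");d=cv2.absdiff(im,s0).max(2)>60
n,l,st,c=cv2.connectedComponentsWithStats(d.astype(np.uint8));print([(x[:5].tolist()) for x in st[1:] if x[4]>15])
# glasses: compare bay with earlier top3? strainers
t3=cv2.imread("pics/top3.png");d=cv2.absdiff(t,t3).max(2)>60
n,l,st,c=cv2.connectedComponentsWithStats(d.astype(np.uint8));print([(x[:5].tolist()) for x in st[1:] if x[4]>10])
```

```text
scene [(0.8, [270.4, 192.4]), (1.0, [268.7, 193.2]), (1.2, [267.5, 194.5]), (1.35, [266.9, 195.8]), (1.45, [266.7, 196.8]), (1.57, [266.6, 198.2])]
knob 266.5 198.5 6
186     .....  .++++...  ...................... ...       ......
187         ....+.+++..........................  ...      ......
188          ...+.+.++++.+...................+..   ...   .......
189 ..  ...   ..++++..++.+......................         .......
190 ........   ..+++++...........................               
191 .........   .++...+..+.........................             
192 ......+... ..++......+............................       ...
193 .....................+..............................   .....
194 ......++......  ..+..+..................+...................
195 ......+++.+...  .....+......................................
196 ......+++....... ....+......................................
197 ......++++................+#+...............................
198 ......+++++..............+##+...............................
199 ......++++++++......    .+##.  .............................
200 ......++++++++.....
[... 1090 characters left out ...]
 7, 54], [385, 69, 18, 27, 259], [212, 75, 31, 15, 131], [245, 74, 17, 8, 64], [263, 75, 16, 17, 134], [377, 84, 9, 10, 45], [309, 96, 27, 14, 108], [213, 108, 7, 6, 22], [202, 111, 7, 11, 38], [191, 115, 7, 10, 30], [214, 119, 9, 22, 127], [204, 124, 10, 20, 119], [243, 127, 29, 52, 531], [193, 128, 9, 19, 100], [242, 179, 38, 38, 597], [219, 193, 19, 25, 265], [280, 198, 9, 9, 40], [307, 198, 19, 19, 274], [301, 207, 6, 14, 44], [222, 208, 34, 30, 411], [298, 226, 76, 75, 1960], [314, 274, 7, 8, 35]]
[[248, 171, 4, 15, 26], [257, 172, 11, 22, 123], [268, 176, 8, 17, 69], [109, 186, 54, 11, 303], [252, 188, 7, 4, 21], [154, 199, 163, 185, 18378], [237, 203, 21, 7, 80], [224, 205, 9, 5, 35]]
```

Run:
```python
from h import *
from cell import monitor
a=cv2.imread("pics/sf.png");b=cv2.imread("pics/s6.png");d=cv2.absdiff(a,b).max(2)
o,an=F['bay'];M=np.array([[np.cos(an),-np.sin(an)],[np.sin(an),np.cos(an)]])
for y in(39,-39):
    p=[proj([*(np.array(o)+M@[80+x,y+w]),z]) for x in(-31,31) for w in(-31,31) for z in(6,91)];p=np.array(p);l,h=p.min(0).astype(int),p.max(0).astype(int)
    r=d[l[1]:h[1],l[0]:h[0]];print(y,l,h,(r>40).sum(),r.size)
m=d>40;m[:180]=0;n,_,st,_=cv2.connectedComponentsWithStats(m.astype(np.uint8));print([x.tolist() for x in st[1:] if x[4]>10]);print(monitor.read_state()["clock"])
```

```text
39 [231 202] [260 241] 20 1131
-39 [215 189] [243 227] 0 1064
[[242, 180, 12, 9, 64], [258, 180, 37, 30, 639], [255, 212, 7, 6, 25]]
61.9
```

Nothing has changed around the glasses, the gate is home, the lever is down and the robot is clear. I hand in the job.

```bash
python3 -c "
from cell import ctrl
print(ctrl.finish_job())"
```

```text
the job is handed in; nothing more can be done
None
```

The job is handed in with every step carried out: three strainers on the spare hook, both glasses mouth down in the bay, the gate pressed home and the lever fully down by the final camera check; the hand-in gave no verdict.

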